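# Line up the liquid-egg bottles in the infeed lane

## Task

Stand the fallen bottle up on the bench and let go of it so that it stands by itself, then get all three white square bottles standing in single file between the lane's guide rails and push the row in until the bottles touch one another and the backing plate is fully back against its stop. Do not knock over the two standing bottles, and leave everything else on the bench where it is.

Things in the scene. Friction and masses are not known exactly. Their poses are not given: they have to be found in the camera images.
- bottle_mid: square white liquid-egg bottle with a paper band and a round grey cap: body 50 x 50 mm in plan and 88 mm tall, shoulder to 98 mm, cap 34 mm across, top at 120 mm; about 0.23 kg. Origin: centre of its underside; z runs from the underside to the cap, x and y are square to its flat sides. This one stands upright in front of the lane.
- bottle_side: square white liquid-egg bottle with a paper band and a round grey cap: body 50 x 50 mm in plan and 88 mm tall, shoulder to 98 mm, cap 34 mm across, top at 120 mm; about 0.23 kg. Origin: centre of its underside; z runs from the underside to the cap, x and y are square to its flat sides. This one stands upright to the left or right of the lane.
- bottle_fallen: square white liquid-egg bottle with a paper band and a round grey cap: body 50 x 50 mm in plan and 88 mm tall, shoulder to 98 mm, cap 34 mm across, top at 120 mm; about 0.23 kg. Origin: centre of its underside; z runs from the underside to the cap, x and y are square to its flat sides. This one lies on one flat side, on the other side of the lane, its cap roughly away from the robot.
- lane: fixed steel lane. Origin: on the bench, on the lane's centre line, where the straight rails begin; +x runs into the lane, z up. Rails 45 mm tall, 6 mm thick, 56 mm apart inside, straight from x = 0 to 215 mm, flaring in front to about 90 mm inside width at x = -38 mm. The floor is the bench. A tight row of three with the follower fully back has its bottle centres at x = 160, 110 and 60 mm.
- bar_front (a point): front end of the lane's hold-down bar (lane x = 60 mm), at its underside 130 mm above the bench. The bar, 14 mm wide and 12 mm thick, runs over the centre line from there to lane x = 205 mm. Two arches 150 mm tall carry it at lane x = 90 and 175 mm; their posts stand outside the rails, up to 44 mm from the centre line.
- follower (a joint): backing plate (follower) across the lane, 48 mm wide, 82 mm tall, stiff to push (about 3 N) and staying where it is left; metres it has been pushed into the lane: 0 = forward, face at lane x = 125 mm; 0.060 = fully back against its hard stop, face at lane x = 185 mm.
- follower_face (a point): centre of the follower's face towards the lane mouth, 40 mm above the bench.
- eggbox: cardboard egg box 100 x 150 mm with six eggs, 75 mm tall, not part of the job. Origin: centre of its underside.
- eggcup: white china egg cup 48 mm across, 45 mm tall, not part of the job. Origin: centre of its underside.
- gauge: flat aluminium egg gauge plate 90 x 50 x 8 mm lying flat, not part of the job. Origin: centre of its underside.
- labelroll: roll of paper labels 90 mm across, 60 mm tall, not part of the job. Origin: centre of its underside.
- spray: blue bottle of cleaner 64 mm across, 170 mm tall, not part of the job. Origin: centre of its underside.
- scraper: blue-handled spatula 200 mm long lying flat, along its x, not part of the job. Origin: centre of its underside as it lies.
- tub: open metal bowl 90 mm across, 70 mm tall, not part of the job. Origin: centre of its underside.

How it is judged (in metres and radians):
On the way:
1. the fallen bottle has been stood upright on the bench and let go (angle between bottle_fallen's own z axis and vertical below 0.08 rad and height (world z) of bottle_fallen below 0.006 m and contact force between each of the fingers, the arm and bottle_fallen below 0.1 N and linear speed of bottle_fallen below 0.02 m/s), for 0.2 s.
At the end, for the whole second after the job is handed in: Follower pushed back at least 56 of its 60 mm; all three bottles upright (within 0.08 rad) on the bench between the rails, centres within 8 mm of the lane's centre line and 53 to 168 mm into the lane (a row with a few millimetres of play at most), at rest (value of joint follower above 0.056 m and x of bottle_mid in the frame of lane between 0.053 and 0.168 m and y of bottle_mid in the frame of lane between -0.008 and 0.008 m and angle between each of bottle_mid, bottle_side, bottle_fallen's own z axis and vertical below 0.08 rad and height (world z) of each of bottle_mid, bottle_side, bottle_fallen below 0.006 m and linear speed of each of bottle_mid, bottle_side, bottle_fallen below 0.02 m/s and x of bottle_side in the frame of lane between 0.053 and 0.168 m and y of bottle_side in the frame of lane between -0.008 and 0.008 m and x of bottle_fallen in the frame of lane between 0.053 and 0.168 m and y of bottle_fallen in the frame of lane between -0.008 and 0.008 m); the robot touches nothing.
It fails at once if a bottle that was standing is knocked over (tilted past 0.6 rad) (angle between any of bottle_mid, bottle_side's own z axis and vertical above 0.6 rad).
It fails at once if a bystander is moved by more than 30 mm (distance of any of eggbox, eggcup, gauge, labelroll, spray, scraper, tub from where it was at the start of the episode above 0.03 m).
It also fails if it takes over 72 s, if anything falls off the work surface, if the arm or the gripper's body presses on something with over 40 N, if the wrist force passes 120 N, or if a joint passes its speed limit or range.

## Robot

A 6-joint arm with a two-finger parallel gripper is mounted at the origin on the work surface. World frame = base frame: x ahead of the robot, y to its left, z up, the work surface at z = 0. Lengths are in m, angles in degrees, forces in N, time in s.
With the tool pointing down it reaches from about 0.35 to 0.875 m from the base axis. Payload 4.2 kg.
Tool frame: the origin (TCP) lies midway between the tips of the shut fingers; the grasp point (between the pads) lies 19 mm behind it; z points along the fingers, y is the line along which they close (so a half turn about z gives the same grasp; the last joint's range is limited). The gripper opens to 87 mm and grips with 3 to 60 N. Pads are 19 mm wide; open, the fingers measure 117 mm over their backs; the gripper's body (75 mm by 190 mm) begins 51 mm behind the grasp point.
Start: joints at [91.822, 22.042, 0.453, 0, -68.411, -14.817], TCP at [0.141, 0.609, 0.223] pointing down, gripper open.
Joint ranges: [-179.83, 179.83], [-69.29, 118.12], [-61.27, 80.66], [-181.25, 117.63], [-171.15, -9.14], [-177.46, 177.46]. Speed limits (degrees/s): [159.86, 159.86, 180, 180, 180, 180].

## Interface

Orientations are given as a 3x3 rotation matrix whose columns are the frame's x, y, z axes.
In Python, from station import * gives the robot as it stands.
- The arm moves only by the tool move_arm, never from a script. Its argument "targets" is text: rows parted by semicolons, each of 4 numbers parted by spaces: the shift along the world's x, y, z in units of 25 mm (1.0 is 25 mm), then the turn about the world's z in units of 5 degrees (1.0 is 5 degrees). In form: tx ty tz spin; .... A call has 1 to 10 rows; each row shifts and turns the commanded pose from where the row before left it; what a row does not reach is not made up. A row lasts 1/12 s, in which the tool goes at most 41.7 mm and 7.16 degrees, less where a joint would pass 70% of its speed; a pose out of reach is approached as far as the arm can. A call is refused whole if a number of a shift passes 1 or a number of a turn 1, either way. A call with a gripper value outside its range is refused whole. "gripper" is the finger opening in mm, from 0 to 87, set as the call begins (left out, the last holds). The fingers move at their own pace and stop on an object; the grip force is fixed at half the most. Time passes only in rows, so rows that do not move let the fingers close. It gives the time, the measured TCP pose, the force, the opening and the grip force at its end, in the units of the state.
- sense(): the state, without advancing time (a new reading comes with each control period).
- capture(name): name is "side" or "top" or "wrist"; returns a dict with "image" (384x512x3 uint8, blue, green, red), "fx", "fy", "cx", "cy" (pixels), "D" ([k1, k2, p1, p2, k3] as OpenCV has them; the pictures are not rectified), "world_from_camera" (4x4, takes a point from camera to world coordinates); the wrist camera has in their place "hand_eye" (4x4, takes a point from camera to tool coordinates, whose origin is the TCP and whose axes are the flange's). Camera axes: x right, y up, looking along -z (the intrinsics and any distortion apply to the point x, -y, -z); pixel columns grow to the right and rows downward; lengths in m; the calibration is good to about 2 mm. A picture is of the moment at which its call begins: read the wrist's pose just before it. There is no depth.
- finish_job(): hands the job in; it is judged then, once.
The state is a dict: "time_s": time; "joints": joint angles; "joint_velocities": joint speeds; "effort": joint torques, N m; "tcp_pos": TCP position; "ee_rot": TCP orientation; "wrist_force": force on the tool from outside, world axes, zero at the start; "moment": the same for the moment, N m; "gripper_width": opening from 0.0 (shut) to 1.0 (fully open); "gripper_force": force on a finger pad.
Only numpy, scipy, OpenCV 4.12 (cv2) and the standard library are available. Lean on these libraries where they do the work, as an engineer would, in place of code of your own. Each camera call takes 0.05 s, during which the arm holds its last target. There are 200 camera calls.

## Working session

There is one attempt and no reset: what is moved stays moved. The work goes in short steps, Python scripts to look and compute and a tool call to move; the robot and the scene stay as the last step left them, time stands still between calls to the robot, and variables do not carry over. Pictures are saved under pics/ and viewed, at most 10 in all, crops included, and the job is handed in when it is done.

Besides the shell and the picture viewer there is one more tool, called after "Emit:" in YAML: its name, and indented under it one key for each argument. move_arm: Moves the arm, as the interface text tells. Its arguments: {"type":"object","properties":{"targets":{"type":"string"},"gripper":{"type":"number"}},"required":["targets"]}

```bash
mkdir -p pics; ls; cat > h.py <<'E'
from station import *
import numpy as np, cv2
def cam(c,tcp=None,R=None):
    if "world_from_camera" in c: return np.array(c["world_from_camera"])
    T=np.eye(4);T[:3,:3]=R;T[:3,3]=tcp
    return T@np.array(c["hand_eye"])
def ray(c,T,uv):
    K=np.array([[c["fx"],0,c["cx"]],[0,c["fy"],c["cy"]],[0,0,1]])
    p=cv2.undistortPoints(np.array(uv,float).reshape(-1,1,2),K,np.array(c["D"],float)).reshape(-1,2)
    d=np.c_[p[:,0],-p[:,1],-np.ones(len(p))]@T[:3,:3].T
    return T[:3,3],d
def onz(c,T,uv,z):
    o,d=ray(c,T,uv); z=np.asarray(z,float)
    return o+d*((z-o[2])/d[:,2])[:,None]
def proj(c,T,P):
    P=np.atleast_2d(P);q=(P-T[:3,3])@T[:3,:3]
    K=np.array([[c["fx"],0,c["cx"]],[0,c["fy"],c["cy"]],[0,0,1]])
    return cv2.projectPoints(q*[1,-1,-1],np.zeros(3),np.zeros(3),K,np.array(c["D"],float))[0].reshape(-1,2)
E
python3 - <<'E'
from h import *
import pickle
s=sense();print(s)
d={}
for n in("side","top","wrist"):
    d[n]=capture(n);print(n,d[n].get("world_from_camera",d[n].get("hand_eye")))
    cv2.imwrite(f"pics/{n}0.png",d[n]["image"])
pickle.dump((s,d),open("d0.pkl","wb"))
cv2.imwrite("pics/top0b.png",cv2.resize(d["top"]["image"],(800,600),interpolation=cv2.INTER_CUBIC))
E
```

```text
pics
{'time_s': 0.0, 'joints': array([ 9.18193782e+01,  2.20887010e+01,  3.78459703e-01, -2.76563902e-02,
       -6.84118106e+01, -1.48153358e+01]), 'joint_velocities': array([-0.02917367,  0.04200259, -0.00666349, -0.01259704, -0.01742714,
        0.07036467]), 'effort': array([ 1.88375279e-04, -3.90665781e+01,  1.87400866e+01,  4.21971425e+00,
        1.09575258e-02, -1.93143769e-04]), 'tcp_pos': array([0.14041758, 0.60838955, 0.22147576]), 'ee_rot': array([[ 9.74345893e-01, -2.25055407e-01, -3.80978674e-04],
       [-2.25055702e-01, -9.74343542e-01, -2.14334089e-03],
       [ 1.11166345e-04,  2.17409681e-03, -9.99997630e-01]]), 'wrist_force': array([0.30067522, 0.09763108, 0.16939024]), 'moment': array([ 0.03783371, -0.01564585, -0.02142623]), 'gripper_force': 0.0, 'gripper_width': 0.999068243053873}
side [[ 0.69334171  0.44498061 -0.56680642 -0.08023071]
 [-0.72048926  0.41373576 -0.55652309 -0.58768392]
 [-0.0131339   0.79423861  0.60746401  0.73776592]
 [ 0.          0.          0.          1.        ]]
top [[-0.00894305  0.98317358 -0.18245473  0.26848149]
 [-0.99985994 -0.01137335 -0.01227801 -0.02377071]
 [-0.01414654  0.18231937  0.98313759  1.37037719]
 [ 0.          0.          0.          1.        ]]
wrist [[-4.60240245e-04  9.68094773e-01  2.50583917e-01  6.90243573e-02]
 [ 9.99999751e-01  5.79668549e-04 -4.02795052e-04 -3.90799762e-04]
 [-5.35199400e-04  2.50583669e-01 -9.68094798e-01 -1.61782757e-01]
 [ 0.00000000e+00  0.00000000e+00  0.00000000e+00  1.00000000e+00]]
```

View pics/top0b.png

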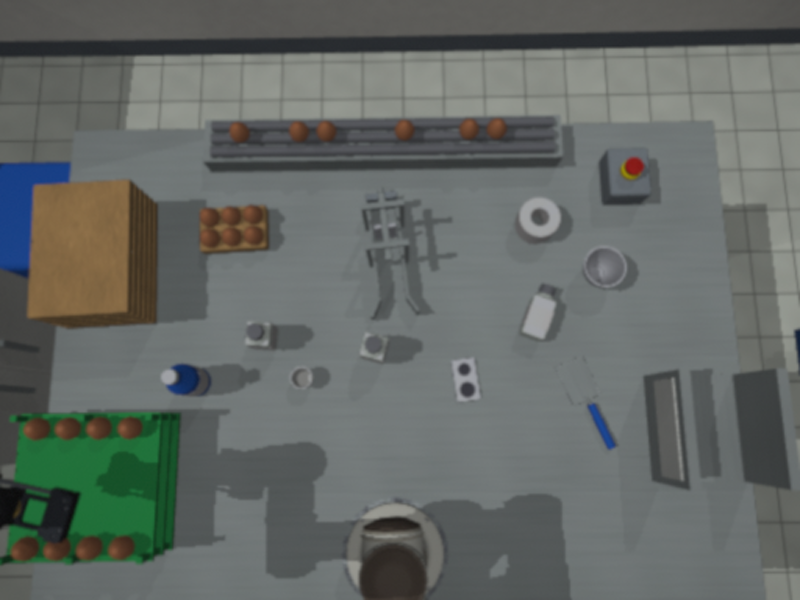

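View pics/side0.png

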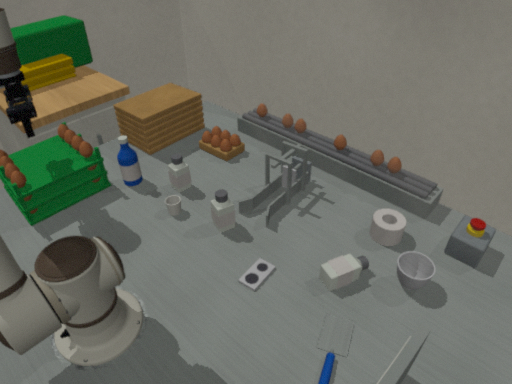

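The top view shows, in 800x600 pixels, bottle_mid's cap at (373,343), bottle_side's cap at (257,330), and the fallen bottle from (535,335) to (549,290). The lane mouth is near (397,305), and the lane runs up to (384,195). The side view agrees with this.

```bash
python3 - <<'E'
from h import *
import pickle
s,d=pickle.load(open("d0.pkl","rb"))
c=d["top"];T=cam(c)
n=["midcap","sidecap","fallbase","fallcap","flareL","flareR","barfront","barback","eggcup","gauge","tub","roll","spray"]
px=np.array([[373,343],[257,330],[535,335],[549,290],[375,315],[416,309],[391,247],[383,200],[301,378],[466,380],[605,267],[540,219],[175,376]])/1.5625
z=[.12,.12,.05,.04,.045,.045,.15,.15,.045,.008,.07,.06,.17]
for a,p in zip(n,onz(c,T,px,z)):print(a,p.round(3))
print(c["fx"],d["wrist"]["fx"],d["wrist"]["cx"],d["wrist"]["D"])
cw=d["wrist"];Tw=cam(cw,s["tcp_pos"],s["ee_rot"])
print(onz(cw,Tw,[[0,0],[511,0],[511,383],[0,383]],[0]*4).round(3))
E
```

```text
midcap [0.42  0.037 0.12 ]
sidecap [0.449 0.272 0.12 ]
fallbase [ 0.442 -0.302  0.05 ]
fallcap [ 0.541 -0.34   0.04 ]
flareL [0.49  0.037 0.045]
flareR [ 0.502 -0.052  0.045]
barfront [ 0.611 -0.001  0.15 ]
barback [0.711 0.015 0.15 ]
eggcup [0.357 0.193 0.045]
gauge [ 0.351 -0.158  0.008]
tub [ 0.583 -0.453  0.07 ]
roll [ 0.695 -0.324  0.06 ]
spray [0.355 0.415 0.17 ]
400.50570941475337 299.2676924351955 260.54789884551104 [-0.06829428  0.          0.          0.          0.        ]
[[ 0.426  0.872  0.   ]
 [ 0.283  0.258  0.   ]
 [-0.326  0.259  0.   ]
 [-0.121  1.145  0.   ]]
```

View pics/wrist0.png

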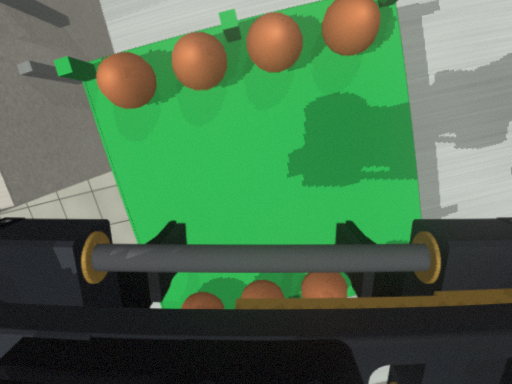

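The wrist picture shows the green crate under the start pose. Image up is tool +x, and the fingers fill the bottom 150 rows. I'm moving to a viewing pose in front of the bottles.

Emit:
move_arm:
  targets: "0 0 1 0.3;0.2 -0.5 1 0.3;0.4 -1 1 0.3;0.4 -1 0.3 0.3;0.4 -1 0 0.3;0.4 -1 0 0.3;0.4 -1 0 0.3;0.4 -1 0 0.3;0.4 -1 0 0.2;0.4 -1 0 0"

```text
time_s: 0.98
tcp_pos: [0.2257, 0.3949, 0.3048]
ee_rot: [[1.0, 0.001, -0.0], [0.001, -1.0, -0.0], [-0.0, 0.0, -1.0]]
wrist_force: [0.3, 0.1, -0.1]
gripper_width: 0.999
gripper_force: 0.0
```

Emit:
move_arm:
  targets: "0.5 -1 0 0;0.5 -1 0 0;0.5 -1 0 0;0.5 -1 0 0;0.5 -1 0 0;0.5 -1 0 0;0.5 -1 0 0;0.4 -1 0 0;0.3 -1 0 0;0 0 0 0"

```text
time_s: 1.82
tcp_pos: [0.3306, 0.1682, 0.3049]
ee_rot: [[1.0, -0.004, -0.0], [-0.004, -1.0, -0.001], [-0.0, 0.001, -1.0]]
wrist_force: [-0.5, 0.2, 0.0]
gripper_width: 1.0
gripper_force: 0.0
```

```bash
cat > snap.py <<'E'
import sys,pickle
from h import *
s=sense();c=capture("wrist");n=sys.argv[1]
pickle.dump((s,c),open(n+".pkl","wb"));cv2.imwrite(f"pics/{n}.png",cv2.resize(c["image"][:300],(800,469),interpolation=cv2.INTER_CUBIC))
print(s["time_s"],s["tcp_pos"].round(4),s["ee_rot"][:,0].round(3),s["gripper_width"],s["gripper_force"],s["wrist_force"].round(2))
E
python3 snap.py w1
```

```text
1.8167 [0.3306 0.1682 0.3049] [ 1.    -0.004 -0.   ] 0.9996402405206631 0.0 [-0.52  0.16  0.02]
```

View pics/w1.png

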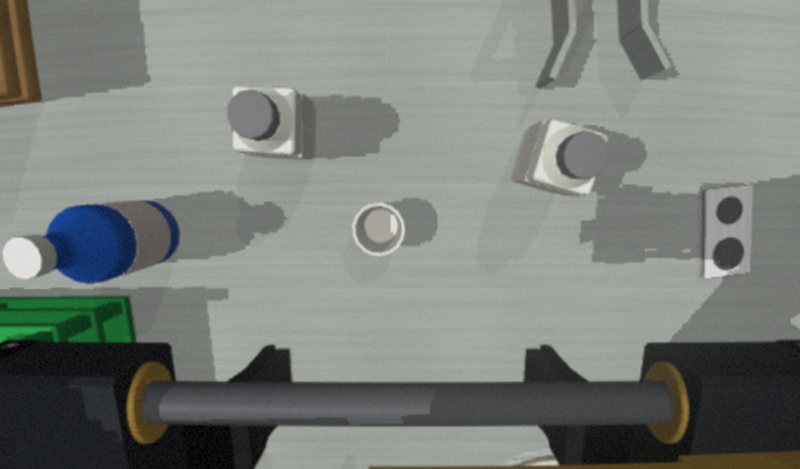

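The picture shows bottle_side's cap at (253,115) and bottle_mid's cap at (582,155). The lane's flare tips are at (543,85) and (672,73), with the egg cup at (379,229) and the gauge at (727,230). I'll compute the poses and move on to view the lane and the fallen bottle.

```bash
cat > bott.py <<'E'
from h import *
import pickle
def blobs(im,m,amin):
    k=cv2.findContours(m,cv2.RETR_EXTERNAL,cv2.CHAIN_APPROX_NONE)[0]
    return [x for x in k if cv2.contourArea(x)>amin]
def standing(n,seeds):
    s,c=pickle.load(open(n+".pkl","rb"));T=cam(c,s["tcp_pos"],s["ee_rot"]);im=c["image"]
    g=cv2.cvtColor(im,cv2.COLOR_BGR2HSV)
    for u,v in seeds:
        p=np.array([u,v])/1.5625
        x0,y0=(p-45).astype(int).clip(0);w=im[y0:int(p[1])+45,x0:int(p[0])+45]
        gr=cv2.cvtColor(w,cv2.COLOR_BGR2GRAY).astype(int)
        print("vals",gr[int(p[1])-y0,int(p[0])-x0])
        cap=(abs(gr-gr[int(p[1])-y0,int(p[0])-x0])<14).astype(np.uint8)
        cap=cv2.morphologyEx(cap,cv2.MORPH_OPEN,np.ones((5,5),np.uint8))
        _,l=cv2.connectedComponents(cap);m=(l==l[int(p[1])-y0,int(p[0])-x0]).astype(np.uint8)
        k=max(blobs(w,m,20),key=cv2.contourArea);(cx,cy),r=cv2.minEnclosingCircle(k)
        mm=cv2.moments(k);q=np.array([[mm["m10"]/mm["m00"]+x0,mm["m01"]/mm["m00"]+y0],[cx+x0,cy+y0]])
        wh=(gr>195).astype(np.uint8);b=blobs(w,wh,80)
        kk=max(b,key=cv2.contourArea)
        e=onz(c,T,kk.reshape(-1,2)+[x0,y0],[.09]*len(kk))
        R=cv2.minAreaRect(e[:,:2].astype(np.float32)*1000)
        print("cap",onz(c,T,q,[.12]*2).round(4).tolist(),"r",r,"white",R)
E
python3 - <<'E'
from bott import *
standing("w1",[(253,115),(582,155)])
E
```

```text
vals 124Traceback (most recent call last):
  File "<stdin>", line 2, in <module>
  File "bott.py", line 20, in standing
    kk=max(b,key=cv2.contourArea)
ValueError: max() iterable argument is empty
```

Emit:
move_arm:
  targets: "0.1 -1 0 0;0.1 -1 0 0;0.1 -1 0 0;0.1 -1 0 0;0.1 -1 0 0;0.1 -1 0 0;0.1 -1 0 0;0.1 -1 0 0;0.1 -1 0 0;0.1 -1 0 0"

```text
time_s: 2.7
tcp_pos: [0.3557, -0.0791, 0.3051]
ee_rot: [[1.0, 0.001, 0.001], [0.001, -1.0, 0.0], [0.001, -0.0, -1.0]]
wrist_force: [0.7, 0.1, 0.5]
gripper_width: 0.999
gripper_force: 0.0
```

Emit:
move_arm:
  targets: "0 -1 0 0;0 -1 0 0;0 -0.5 0 0;0 0 0 0;0 0 0 0"

```text
time_s: 3.12
tcp_pos: [0.3557, -0.1408, 0.3047]
ee_rot: [[1.0, -0.001, -0.001], [-0.001, -1.0, 0.0], [-0.001, -0.0, -1.0]]
wrist_force: [1.1, 0.1, 0.6]
gripper_width: 1.0
gripper_force: 0.0
```

```bash
python3 snap.py w2
```

```text
3.1167 [ 0.3557 -0.1408  0.3047] [ 1.    -0.001 -0.001] 1.0003297520821828 0.0 [1.08 0.14 0.63]
```

View pics/w2.png

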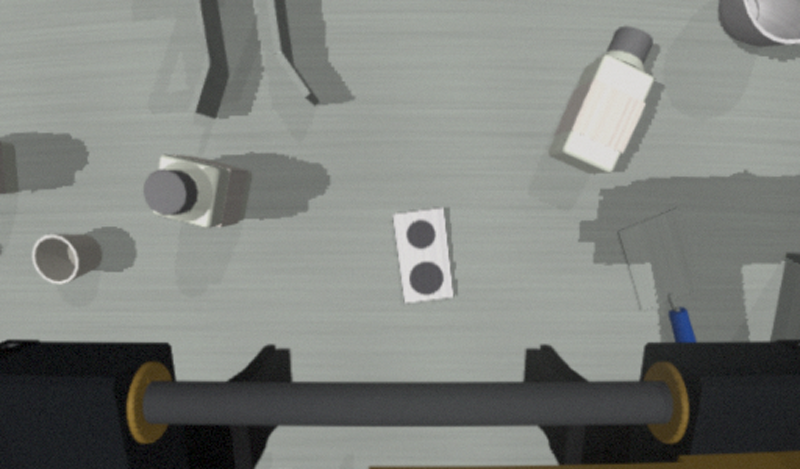

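The picture shows the fallen bottle's body top face at about (603,52), (652,75), (612,171) and (562,148), with its cap at (632,42). The rails end at the bend points (222,70) and (287,58), with flare tips at (207,115) and (315,103). bottle_mid's cap is at (170,193).

```bash
sed -i 's/wh=(gr>195)/wh=(gr>WT)/; s/^def standing/WT=180\ndef standing/' bott.py; python3 - <<'E'
import bott
from bott import *
for n in("w1","w2"):
    im=pickle.load(open(n+".pkl","rb"))[1]["image"];g=cv2.cvtColor(im,cv2.COLOR_BGR2GRAY)
    print(np.percentile(g[:200],[50,80,90,95,98,99]))
for t in(170,180):
    bott.WT=t;standing("w1",[(253,115),(582,155)]);standing("w2",[(170,193)])
s,c=pickle.load(open("w2.pkl","rb"));T=cam(c,s["tcp_pos"],s["ee_rot"])
px=np.array([[603,52],[652,75],[612,171],[562,148],[632,42],[614,62],[643,66]])/1.5625
print(onz(c,T,px,[.05]*4+[.042]+[.025]*2).round(4))
g=cv2.cvtColor(c["image"],cv2.COLOR_BGR2GRAY)
a=g[20:120,340:430]; a4=cv2.resize(a,(405,450),interpolation=cv2.INTER_CUBIC)
b=g[0:90,110:240]; b4=cv2.resize(b,(585,405),interpolation=cv2.INTER_CUBIC)
m=np.zeros((450,800),np.uint8);m[:,:300]=cv2.resize(a,(300,333))[:450].__class__((1,)) if 0 else 0
a5=cv2.resize(a,(342,380),interpolation=cv2.INTER_CUBIC);b5=cv2.resize(b,(455,315),interpolation=cv2.INTER_CUBIC)
m[:380,:342]=a5;m[:315,345:800]=b5
cv2.imwrite("pics/crop2.png",m)  # scales 3.8 from (340,20); 3.5 from (110,0) at col 345
E
```

```text
[159. 163. 165. 166. 170. 203.]
[157. 161. 162. 165. 216. 218.]
vals 124
cap [[0.4498, 0.2793, 0.12], [0.4498, 0.2787, 0.12]] r 15.1734037399292 white ((430.970947265625, 295.1197814941406), (22.174678802490234, 11.738438606262207), 61.337921142578125)
vals 127
cap [[0.4058, 0.0192, 0.12], [0.4037, 0.018, 0.12]] r 37.25932693481445 white ((420.6765441894531, 40.64773941040039), (47.95232009887695, 47.208778381347656), 74.55558013916016)
vals 123
cap [[0.4213, 0.0386, 0.12], [0.4212, 0.039, 0.12]] r 14.239165306091309 white ((444.3524475097656, 45.519142150878906), (22.150678634643555, 9.589795112609863), 88.64109802246094)
vals 124Traceback (most recent call last):
  File "<stdin>", line 7, in <module>
  File "bott.py", line 21, in standing
    kk=max(b,key=cv2.contourArea)
ValueError: max() iterable argument is empty
```

```bash
python3 - <<'E'
from bott import *
s,c=pickle.load(open("w2.pkl","rb"));T=cam(c,s["tcp_pos"],s["ee_rot"])
g=cv2.cvtColor(c["image"],cv2.COLOR_BGR2GRAY)
w=(g[0:130,330:440]>190).astype(np.uint8)
k=max(cv2.findContours(w,0,1)[0],key=cv2.contourArea).reshape(-1,2)+[330,0]
e=onz(c,T,k,[.05]*len(k))
print("top face",cv2.minAreaRect((e[:,:2]*1000).astype(np.float32)),e[:,0].min(),e[:,0].max())
px=np.array([[632,42],[614,62],[643,66]])/1.5625
print(onz(c,T,px,[.042,.025,.025]).round(4))
a=g[5:120,340:430];b=g[0:90,110:240];m=np.zeros((400,800),np.uint8)
m[:391,:306]=cv2.resize(a,(306,391),interpolation=cv2.INTER_CUBIC);m[:315,345:800]=cv2.resize(b,(455,315),interpolation=cv2.INTER_CUBIC)
cv2.imwrite("pics/crop2.png",m)  # scales 3.4 from (340,5); 3.5 from (110,0) at col 345
E
```

```text
top face ((487.6799011230469, -314.23492431640625), (49.534912109375, 92.15967559814453), 68.21569061279297) 0.4386220570645642 0.5332853495772572
[[ 0.5445 -0.3318  0.042 ]
 [ 0.532  -0.3243  0.025 ]
 [ 0.5296 -0.3512  0.025 ]]
```

View pics/crop2.png

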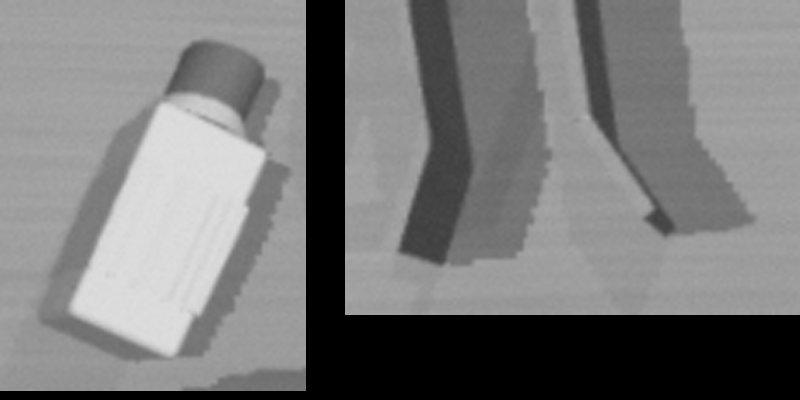

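The crop gives the fallen bottle's axis as -21.8° yaw, its base at about (0.445,-0.297) and its cap grasp point at about (0.548,-0.338). The rails and flare are clear too, with the left bend at crop (470,165) and the right bend at (590,118). I'll go above the cap and descend.

Emit:
move_arm:
  targets: "0.9 -0.9 0 -0.6;0.9 -0.9 0 -0.6;0.9 -0.9 0 -0.6;0.9 -0.9 0 -0.6;0.9 -0.9 0 -0.6;0.9 -0.9 -0.5 -0.6;0.9 -0.9 -0.5 -0.5;0.9 -0.9 -0.5 -0.26;0.5 -0.7 -0.5 0;0 0 -0.6 0"
  gripper: 70

```text
time_s: 4.0
tcp_pos: [0.5512, -0.3396, 0.2379]
ee_rot: [[0.929, -0.371, -0.0], [-0.371, -0.929, -0.001], [0.0, 0.001, -1.0]]
wrist_force: [0.5, -0.4, -0.2]
gripper_width: 0.805
gripper_force: 0.0
```

Emit:
move_arm:
  targets: "0 0 -1 0;0 0 -1 0;0 0 -1 0;0 0 -1 0;0 0 -1 0;0 0 0 0;0 0 0 0"

```text
time_s: 4.58
tcp_pos: [0.5481, -0.337, 0.114]
ee_rot: [[0.929, -0.369, -0.003], [-0.369, -0.929, 0.001], [-0.003, 0.001, -1.0]]
wrist_force: [0.3, -0.2, 0.7]
gripper_width: 0.806
gripper_force: 0.0
```

```bash
python3 - <<'E'
from h import *
s=sense();c=capture("wrist")
im=c["image"];t=capture("side")["image"][190:310,290:450]
m=np.zeros((384,800,3),np.uint8);m[:288,:384]=cv2.resize(im,(384,288));m[:312,384:]=cv2.resize(t,(416,312),interpolation=cv2.INTER_CUBIC)
cv2.imwrite("pics/g1.png",m);print(s["tcp_pos"],s["ee_rot"][:,0],s["wrist_force"])
E
```

```text
[ 0.54812165 -0.33704615  0.11403101] [ 0.9293031  -0.36930449 -0.00315298] [ 0.30659327 -0.18572786  0.69315396]
```

View pics/g1.png

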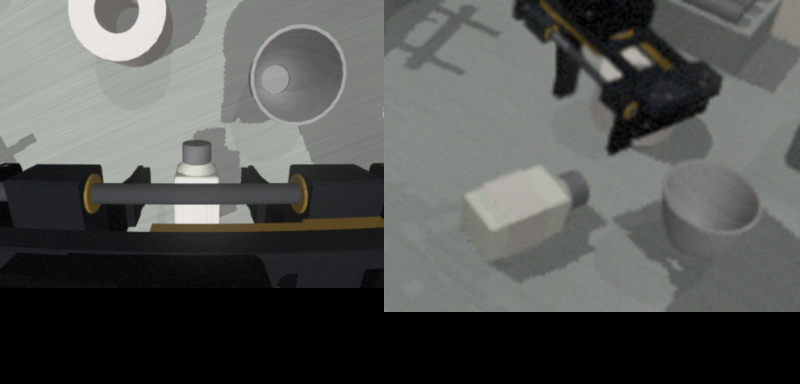

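The wrist view shows the cap centred between the fingers at (196,150). I'll check the cap's far end by ray, then descend and grip.

```bash
python3 - <<'E'
from h import *
s=sense();c=capture("wrist");T=cam(c,s["tcp_pos"],s["ee_rot"])
g=cv2.cvtColor(c["image"],cv2.COLOR_BGR2GRAY).astype(int)
print(g[176:240:2,261].tolist())
for v in(188,190,218,228):
    p=onz(c,T,[[261,v]]*2,[.042,.03]);print(v,((p-s["tcp_pos"])@s["ee_rot"]).round(4).tolist())
E
```

```text
[170, 167, 131, 131, 127, 127, 98, 68, 70, 71, 80, 131, 136, 134, 130, 130, 132, 132, 129, 128, 131, 130, 129, 188, 218, 220, 218, 218, 217, 217, 189, 208]
188 [[0.0135, -0.0, 0.075], [0.0106, -0.0, 0.087]]
190 [[0.0118, -0.0, 0.075], [0.0089, -0.0, 0.087]]
218 [[-0.0122, -0.0001, 0.0749], [-0.0163, -0.0, 0.0869]]
228 [[-0.0211, -0.0001, 0.0749], [-0.0256, -0.0, 0.0869]]
```

Emit:
move_arm:
  targets: "-0.07 0.03 -1 0;0 0 -1 0;0 0 -1 0;0 0 -0.9 0;0 0 0 0;0 0 0 0"

```text
time_s: 5.23
tcp_pos: [0.5467, -0.3379, 0.0183]
ee_rot: [[0.929, -0.371, 0.0], [-0.371, -0.929, -0.001], [0.0, 0.0, -1.0]]
wrist_force: [-0.1, 0.2, 0.1]
gripper_width: 0.806
gripper_force: 0.0
```

Emit:
move_arm:
  targets: "0 0 0 0;0 0 0 0;0 0 0 0;0 0 0 0;0 0 0 0;0 0 0 0"
  gripper: 32

```text
time_s: 5.73
tcp_pos: [0.5464, -0.3379, 0.0181]
ee_rot: [[0.929, -0.371, 0.001], [-0.371, -0.929, -0.0], [0.001, -0.0, -1.0]]
wrist_force: [-0.0, -0.4, 0.3]
gripper_width: 0.438
gripper_force: 0.0
```

Emit:
move_arm:
  targets: "0 0 0 0;0 0 0 0;0 0 0 0"

```text
time_s: 5.98
tcp_pos: [0.5463, -0.3378, 0.0177]
ee_rot: [[0.929, -0.371, 0.0], [-0.371, -0.929, -0.0], [0.0, 0.0, -1.0]]
wrist_force: [-0.1, -0.3, 1.0]
gripper_width: 0.383
gripper_force: 30.0
```

Emit:
move_arm:
  targets: "-0.1 0.04 0.35 0;-0.1 0.04 0.34 0;-0.14 0.06 0.33 0;-0.15 0.06 0.32 0;0 0 0 0;0 0 0 0;0 0 0 0"

```text
time_s: 6.57
tcp_pos: [0.5339, -0.3327, 0.0512]
ee_rot: [[0.928, -0.371, 0.0], [-0.371, -0.928, 0.0], [0.0, -0.0, -1.0]]
wrist_force: [0.2, 0.2, -1.9]
gripper_width: 0.381
gripper_force: 30.0
```

```bash
python3 - <<'E'
from h import *
s=sense();c=capture("side");print(s["wrist_force"],s["moment"],s["gripper_width"],s["gripper_force"])
t=c["image"][170:320,280:460];w=capture("wrist")["image"]
m=np.zeros((450,800,3),np.uint8);m[:450,:540]=cv2.resize(t,(540,450),interpolation=cv2.INTER_CUBIC);m[:225,540:]=cv2.resize(w,(260,225))
cv2.imwrite("pics/g2.png",m)
E
```

```text
[ 0.23713352  0.17426624 -1.86568611] [-0.07457927 -0.11142681  0.04857709] 0.3805771900799735 29.998644590377808
```

View pics/g2.png

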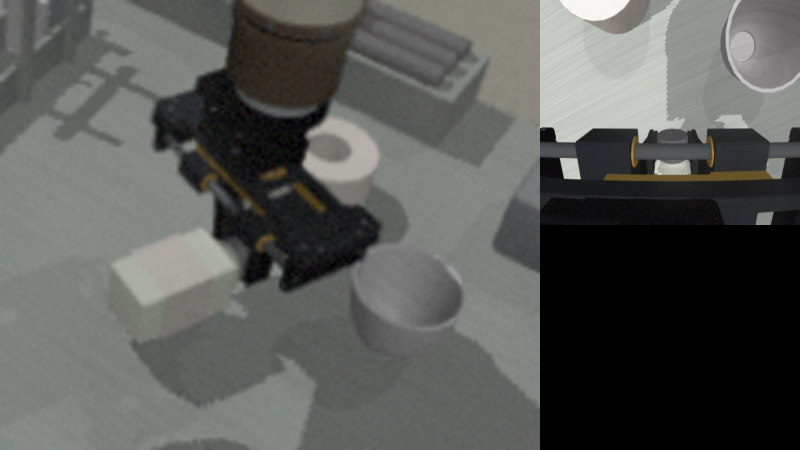

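The bottle came up level in the firm grip: crop (175,280), with its shadow detached. So I'll slacken the grip in small steps to let the base swing down.

Emit:
move_arm:
  targets: "0 0 0 0"
  gripper: 33

```text
time_s: 6.75
tcp_pos: [0.5338, -0.3327, 0.0505]
ee_rot: [[0.928, -0.371, -0.001], [-0.371, -0.928, 0.0], [-0.001, 0.0, -1.0]]
wrist_force: [0.4, 0.6, -0.8]
gripper_width: 0.384
gripper_force: 21.1
```

Emit:
move_arm:
  targets: "0 0 0 0"
  gripper: 33.3

```text
time_s: 6.83
tcp_pos: [0.5338, -0.3327, 0.0505]
ee_rot: [[0.929, -0.371, -0.001], [-0.371, -0.929, 0.0], [-0.001, 0.0, -1.0]]
wrist_force: [-0.3, -0.1, -2.8]
gripper_width: 0.387
gripper_force: 14.0
```

Emit:
move_arm:
  targets: "0 0 0 0"
  gripper: 33.6

```text
time_s: 6.92
tcp_pos: [0.5339, -0.3328, 0.0508]
ee_rot: [[0.929, -0.371, -0.001], [-0.371, -0.929, 0.0], [-0.001, 0.0, -1.0]]
wrist_force: [-0.7, 0.6, -1.3]
gripper_width: 0.386
gripper_force: 7.9
```

```bash
cat > m.py <<'E'
from h import *
s=sense();print(s["time_s"],s["tcp_pos"].round(4),s["wrist_force"].round(2),s["moment"].round(3),s["gripper_width"]*87,s["gripper_force"])
E
python3 m.py
```

```text
6.9167 [ 0.5339 -0.3328  0.0508] [-0.65  0.64 -1.31] [0.035 0.087 0.044] 33.60613684155072 7.887532263994217
```

Emit:
move_arm:
  targets: "0 0 0 0;0 0 0 0"
  gripper: 33.7

```text
time_s: 7.08
tcp_pos: [0.5338, -0.3328, 0.051]
ee_rot: [[0.929, -0.371, -0.001], [-0.371, -0.929, 0.0], [-0.001, 0.0, -1.0]]
wrist_force: [-1.3, 0.6, -0.8]
gripper_width: 0.391
gripper_force: 4.6
```

```bash
python3 m.py
```

```text
7.0833 [ 0.5338 -0.3328  0.051 ] [-1.27  0.63 -0.85] [0.001 0.135 0.007] 33.99611013920589 4.5883409678936005
```

Emit:
move_arm:
  targets: "-0.18 0.07 0.3 0;-0.2 0.08 0.29 0;-0.22 0.09 0.27 0;-0.25 0.1 0.25 0;0 0 0 0;0 0 0 0"

```text
time_s: 7.58
tcp_pos: [0.5128, -0.3243, 0.0801]
ee_rot: [[0.929, -0.371, 0.002], [-0.371, -0.929, -0.001], [0.002, -0.0, -1.0]]
wrist_force: [1.6, -0.3, -0.1]
gripper_width: 0.391
gripper_force: 4.4
```

```bash
python3 m.py; python3 - <<'E'
from h import *
t=capture("side")["image"][170:320,280:460];w=capture("wrist")["image"]
m=np.zeros((450,800,3),np.uint8);m[:450,:540]=cv2.resize(t,(540,450),interpolation=cv2.INTER_CUBIC);m[:225,540:]=cv2.resize(w,(260,225))
cv2.imwrite("pics/g3.png",m)
E
```

```text
7.5833 [ 0.5128 -0.3243  0.0801] [ 1.6  -0.26 -0.07] [ 0.018 -0.017 -0.027] 33.985484531234896 4.437946155667305
```

View pics/g3.png

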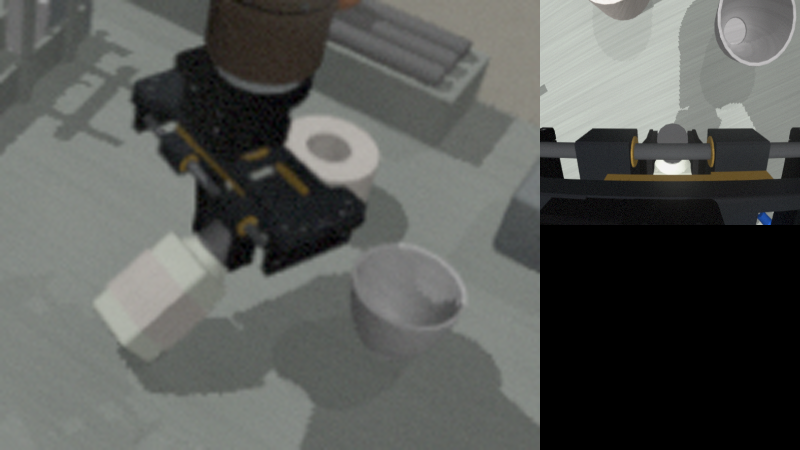

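The bottle is now hinging with its base edge on the bench at about 40°. I'll continue the arc.

Emit:
move_arm:
  targets: "-0.26 0.1 0.2 0;-0.26 0.1 0.2 0;-0.3 0.12 0.17 0;-0.3 0.12 0.17 0;-0.31 0.13 0.12 0;-0.32 0.13 0.12 0;-0.33 0.13 0.06 0;-0.33 0.13 0.06 0;0 0 0 0;0 0 0 0"

```text
time_s: 8.52
tcp_pos: [0.4516, -0.2999, 0.1063]
ee_rot: [[0.928, -0.371, -0.001], [-0.371, -0.928, 0.0], [-0.001, -0.0, -1.0]]
wrist_force: [0.2, 0.2, 0.8]
gripper_width: 0.384
gripper_force: 4.1
```

```bash
python3 m.py
```

```text
8.5167 [ 0.4516 -0.2999  0.1063] [0.18 0.2  0.76] [0.085 0.092 0.008] 33.40281398605826 4.05016265809536
```

Emit:
move_arm:
  targets: "-0.33 0.13 0 0;-0.33 0.13 0 0;-0.3 0.12 -0.05 0;-0.3 0.12 -0.05 0;0 0 0 0;0 0 0 0"

```text
time_s: 9.02
tcp_pos: [0.42, -0.2873, 0.1033]
ee_rot: [[0.928, -0.372, -0.001], [-0.372, -0.928, 0.001], [-0.002, -0.0, -1.0]]
wrist_force: [0.7, 0.8, -2.0]
gripper_width: 0.389
gripper_force: 4.1
```

```bash
cat > sidefind.py <<'E'
from h import *
import sys
# white blob near fallen bottle in side view: long-axis angle and extents
c=capture("side");im=c["image"];h=cv2.cvtColor(im,cv2.COLOR_BGR2HSV)
x0,y0=270,170;w=im[y0:340,x0:400]
m=((w.min(2)>150)).astype(np.uint8)
for k in cv2.findContours(m,0,1)[0]:
    if cv2.contourArea(k)>150: print(cv2.contourArea(k),np.add(cv2.boundingRect(k)[:2],(x0,y0)),cv2.boundingRect(k)[2:],cv2.minAreaRect(k))
cv2.imwrite("pics/s.png",im)
E
python3 m.py; python3 sidefind.py
```

```text
9.0167 [ 0.42   -0.2873  0.1033] [ 0.73  0.81 -2.01] [-0.008  0.066  0.014] 33.803845696507885 4.121370166540146
427.5 [373 209] (27, 21) ((116.0, 49.0), (20.0, 26.0), 90.0)
```

Emit:
move_arm:
  targets: "0 0 -0.06 0;0 0 -0.06 0;0 0 0 0"

```text
time_s: 9.32
tcp_pos: [0.4217, -0.2881, 0.1014]
ee_rot: [[0.929, -0.371, 0.001], [-0.371, -0.929, -0.001], [0.001, 0.0, -1.0]]
wrist_force: [-1.5, 1.9, 5.1]
gripper_width: 0.391
gripper_force: 4.4
```

```bash
python3 m.py; python3 - <<'E'
from h import *
c=capture("side");T=cam(c)
# sample line up the expected near faces of an upright bottle
g=cv2.cvtColor(c["image"],cv2.COLOR_BGR2GRAY).astype(int)
uv=proj(c,T,[[.42,-.287,z] for z in(0,.05,.088)]);print(uv.round(0).tolist())
r=uv[1].astype(int);print(g[r[1]-26:r[1]+40:6,r[0]-36:r[0]+37:6])
E
```

```text
9.3167 [ 0.4217 -0.2881  0.1014] [-1.54  1.86  5.09] [ 0.31   0.246 -0.037] 33.99215338552711 4.3657223135232925
[[314.0, 287.0], [316.0, 274.0], [317.0, 263.0]]
[[132 134 134 137 138 113  45  34  26  28  27  19  24]
 [133 135 134 136 139 104  72  76  41  27  24  30  23]
 [134 135 136 136 135 162  61  43  47  24  29   9  13]
 [134 135 137 134 135 165 154  30  37  33   0  76 132]
 [134 135 136 134 118 122 171 145 127 126 137 136 134]
 [136 137 136 135 115 113 126 123 114 134 137 133 136]
 [135 132 137 133 121 115 116 114 116 133 132 136 110]
 [131 129 127 127 126 116 113 116 120  96 101  97  99]
 [129 125 128 128 125 124 121 101  97  96  98  99  95]
 [129 128 127 126 126 133 128  98  96  95  96  97  96]
 [130 129 133 133 133 133 133 135 104  94  96  99  97]]
```

Emit:
move_arm:
  targets: "0 0 0.05 0;0 0 0 0;0 0 0 0;0 0 0 0;0 0 0 0;0 0 0 0"
  gripper: 60

```text
time_s: 9.87
tcp_pos: [0.4209, -0.2877, 0.1019]
ee_rot: [[0.928, -0.371, -0.0], [-0.371, -0.928, 0.0], [-0.0, -0.0, -1.0]]
wrist_force: [-0.2, 0.1, -0.1]
gripper_width: 0.672
gripper_force: 0.0
```

Emit:
move_arm:
  targets: "0 0 1 0;0 0 1 0;0 0 1 0;-0.5 0.2 1 0;-0.6 0.2 1 0;-0.6 0.2 0.5 0;-0.6 0.2 0 0;-0.6 0.2 0 0;0 0 0 0;0 0 0 0"

```text
time_s: 10.7
tcp_pos: [0.3482, -0.2627, 0.2399]
ee_rot: [[0.929, -0.371, 0.001], [-0.371, -0.929, -0.0], [0.001, -0.0, -1.0]]
wrist_force: [0.2, 0.5, 0.7]
gripper_width: 0.69
gripper_force: 0.0
```

```bash
python3 snap.py w3; python3 - <<'E'
from h import *
import pickle
s,c=pickle.load(open("w3.pkl","rb"));T=cam(c,s["tcp_pos"],s["ee_rot"])
print(proj(c,T,[[.42,-.287,.12],[.42,-.287,0]]))
g=cv2.cvtColor(c["image"],cv2.COLOR_BGR2GRAY).astype(int)
u,v=proj(c,T,[[.42,-.287,.12]])[0].astype(int)
print(g[max(v-60,0):v+61:6,u-60:u+61:6])
E
```

```text
10.7 [ 0.3482 -0.2627  0.2399] [ 0.929 -0.371  0.001] 0.6898669010732318 0.0 [0.18 0.48 0.74]
[[256.43535434 110.41711027]
 [257.61561071 112.74582289]]
[[169 169 179 172 176 174 176 173 173 172 176 169 175 173 176 173 166 166
  165 169 167]
 [174 174 176 170 175 170 172 176 176 173 177 171 173 175 167 168 168 170
  164 164 167]
 [175 174 173 173 169 176 174 174 172 173 179 173 169 168 174 168 165 170
  169 168 166]
 [171 173 167 177 172 173 172 174 172 167 168 167 169 172 166 130 135 130
  131 127 127]
 [173 176 175 173 168 173 173 167 168 170 172 167 131 132 125 127 127 126
  128 127 127]
 [172 172 174 172 176 165 166 169 173 166 156 129 127 131 131 127 128 127
  129 123 121]
 [172 175 170 167 171 170 168 227 228 185 178 163 182 188 162 130 127 126
  123 122 125]
 [171 168 172 175 171 169 170 227 187 134 134 135 132 167 164 127 121 125
  123 124 127]
 [173 176 172 174 176 171 164 204 134 133 134 132 134 157 165 126 124 127
  123 127 128]
 [173 178 174 170 172 172 166 161 133 135 133 131 132 111 156 127 130 127
  125 127 126]
 [178 172 176 173 173 169 169 161 133 133 131 132 133 109
[... 222 characters left out ...]
8 171 170 176 175 229 221 194 188 178 188 231 173 168 171 165
  175 171 173]
 [175 174 177 175 176 172 176 160 159 161 166 158 161 163 168 171 173 171
  172 168 169]
 [172 174 173 176 173 164 175 166 164 166 162 165 162 165 172 174 167 171
  171 171 165]
 [173 174 173 171 181 177 175 170 167 160 162 162 164 161 169 169 170 169
  168 174 171]
 [172 174 178 178 179 173 177 164 166 164 168 165 165 164 170 168 174 171
  171 175 173]
 [176 175 176 177 171 177 170 164 165 162 164 164 161 161 175 171 172 175
  168 174 174]
 [175 177 172 175 173 176 173 165 165 165 162 166 161 169 173 170 173 170
  177 175 175]
 [131 173 178 176 173 176 178 164 165 164 163 164 166 173 170 175 175 174
  175 176 172]]
```

The bottle stands upright with its cap centred over the square body. Next I'll compute the lane's pose from the w2 edges and the caps.

```bash
python3 - <<'E'
from bott import *
s,c=pickle.load(open("w2.pkl","rb"));T=cam(c,s["tcp_pos"],s["ee_rot"])
f=lambda L:np.array([((x-345)/3.5+110-.36,y/3.5-.36) for x,y in L])
for n,L,z in [("L in bottom",[(447,0),(470,165),(445,264)],0),("L in top",[(410,0),(430,150),(399,250)],.045),("R out top",[(575,0),(590,118),(645,215)],.045),("R out bot",[(597,0),(615,140),(673,235)],0)]:
    p=onz(c,T,f(L),[z]*3);d=p[0]-p[1];print(n,p[:,:2].round(4).tolist(),"dir",np.degrees(np.arctan2(d[1],d[0])).round(2))
s,c=pickle.load(open("w3.pkl","rb"));T=cam(c,s["tcp_pos"],s["ee_rot"])
g=cv2.cvtColor(c["image"],cv2.COLOR_BGR2GRAY).astype(int)
_,l=cv2.connectedComponents(cv2.morphologyEx((abs(g-133)<9).astype(np.uint8),cv2.MORPH_OPEN,np.ones((7,7),np.uint8)))
k=max(cv2.findContours((l==l[104,252]).astype(np.uint8),0,1)[0],key=cv2.contourArea)
print(cv2.contourArea(k),cv2.boundingRect(k),l[104,252]);e=onz(c,T,k.reshape(-1,2),[.12]*len(k))
print("cap",cv2.fitEllipse((e[:,:2]*1000).astype(np.float32)))
E
```

```text
L in bottom [[0.5927, 0.0332], [0.528, 0.0276], [0.4885, 0.0414]] dir 4.9
L in top [[0.5771, 0.0305], [0.5239, 0.0265], [0.488, 0.0415]] dir 4.28
R out top [[0.5748, -0.0315], [0.5336, -0.0353], [0.4987, -0.0546]] dir 5.2
R out bot [[0.5906, -0.0289], [0.5364, -0.0341], [0.4984, -0.0569]] dir 5.44
934.0 (239, 89, 34, 36) 11
cap ((423.3802490234375, -287.75), (30.424238204956055, 31.53375244140625), 58.96686553955078)
```

The lane origin comes out at about (0.530,-0.001), heading 5°. I'll take a straight-on look at the lane and bottle_mid.

Emit:
move_arm:
  targets: "0 1 0.5 0.6;0.1 1 0.5 0.6;0.1 1 0.5 0.6;0.1 1 0.5 0.6;0.1 1 0 0.6;0.1 1 0 0.6;0 1 0 0.6;0 1 0 0.6;0 1 0 0.56;0 1 0 0"
  gripper: 87

```text
time_s: 11.58
tcp_pos: [0.3617, -0.0112, 0.2896]
ee_rot: [[0.996, 0.089, 0.0], [0.089, -0.996, -0.0], [0.0, 0.0, -1.0]]
wrist_force: [-0.2, -0.1, 0.2]
gripper_width: 1.001
gripper_force: 0.0
```

Emit:
move_arm:
  targets: "0 0.5 0 0;0 0 0 0;0 0 0 0"

```text
time_s: 11.83
tcp_pos: [0.3616, 0.0004, 0.2894]
ee_rot: [[0.996, 0.089, -0.001], [0.089, -0.996, -0.0], [-0.001, 0.0, -1.0]]
wrist_force: [0.0, -0.0, -0.2]
gripper_width: 0.998
gripper_force: 0.0
```

```bash
python3 snap.py w4; python3 - <<'E'
import pickle,cv2,numpy as np
s,c=pickle.load(open("w4.pkl","rb"));im=c["image"][0:190,150:400]
cv2.imwrite("pics/w4c.png",cv2.resize(im,(750,570),interpolation=cv2.INTER_CUBIC))
E
```

```text
11.8333 [0.3616 0.0004 0.2894] [ 0.996  0.089 -0.001] 0.9975501082740844 0.0 [ 0.03 -0.01 -0.19]
```

View pics/w4c.png

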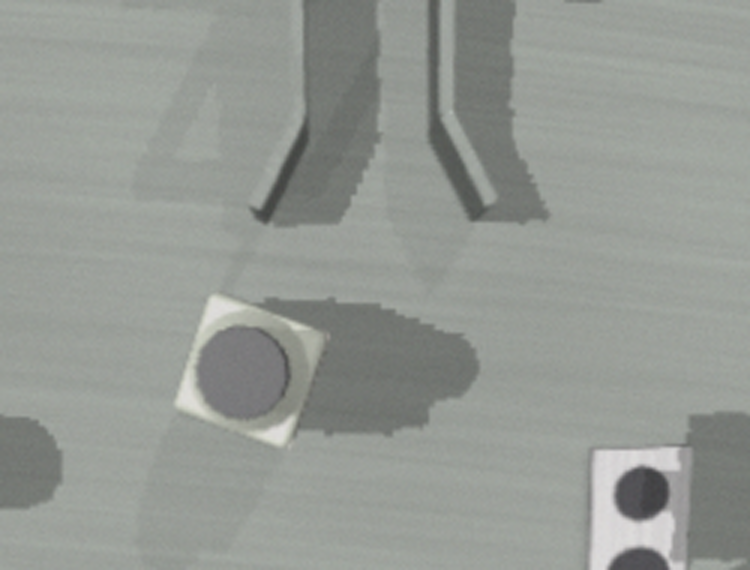

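The picture (crop scale 3, offset column 150) shows bottle_mid's corners at (210,293), (329,333), (290,447) and (176,403), with its cap at (242,372). The rails' inner top edges are at columns 303 and 440, bending at rows 118 and 112.

```bash
python3 - <<'E'
from h import *
import pickle
s,c=pickle.load(open("w4.pkl","rb"));T=cam(c,s["tcp_pos"],s["ee_rot"])
f=lambda L:np.array([((x-1)/3+150,(y-1)/3) for x,y in L])
P=lambda L,z:onz(c,T,f(L),[z]*len(L))[:,:2].round(4)
a=P([(303,5),(304,112)],.045);b=P([(439,5),(440,112)],.045)
for q in(a,b):print(q.tolist(),np.degrees(np.arctan2(*(q[0]-q[1])[::-1])))
print("mid x/y of lane",(a+b)/2, "flare tips",P([(257,208),(481,205)],.045).tolist())
print("bottom",P([(307,115),(430,132)],0).tolist())
m=P([(210,293),(329,333),(290,447),(176,403)],.09);print("mid",m.mean(0),cv2.minAreaRect((m*1000).astype(np.float32)),"cap",P([(242,372)],.12))
E
```

```text
[[0.5699, 0.031], [0.5283, 0.0271]] 5.355825042855195
[[0.5751, -0.0247], [0.5336, -0.0296]] 6.733866910994869
mid x/y of lane [[ 0.5725   0.00315]
 [ 0.53095 -0.00125]] flare tips [[0.4883, 0.0439], [0.4982, -0.0511]]
bottom [[0.538, 0.0279], [0.5358, -0.0299]]
mid [0.421575 0.037725] ((421.47125244140625, 37.76597213745117), (48.355464935302734, 46.980201721191406), 75.57923126220703) cap [[0.4212 0.0384]]
```

Emit:
move_arm:
  targets: "0.6 0.4 0 -1;0.6 0.4 0 -1;0.6 0.4 0 -1;0.59 0.3 0 -0.9;0 0 -0.5 0;0 0 -1 0;0 0 -1 0;0 0 -1 0;0 0 -0.5 0;0 0 0 0"
  gripper: 80

```text
time_s: 12.72
tcp_pos: [0.419, 0.0355, 0.1865]
ee_rot: [[0.968, -0.253, -0.007], [-0.253, -0.968, -0.003], [-0.006, 0.004, -1.0]]
wrist_force: [0.6, -0.8, 0.2]
gripper_width: 0.922
gripper_force: 0.0
```

Emit:
move_arm:
  targets: "0 0 -1 0;0 0 -1 0;0 0 -1 0;0 0 -1 0;0 0 -1 0;0 0 -0.3 0;0 0 0 0;0 0 0 0"

```text
time_s: 13.38
tcp_pos: [0.422, 0.0373, 0.0579]
ee_rot: [[0.968, -0.25, 0.001], [-0.25, -0.968, 0.0], [0.001, -0.0, -1.0]]
wrist_force: [-0.0, -0.1, -0.1]
gripper_width: 0.917
gripper_force: 0.0
```

```bash
python3 m.py
```

```text
13.3833 [0.422  0.0373 0.0579] [-0.01 -0.13 -0.11] [ 0.066 -0.062 -0.003] 79.79814420141086 0.0
```

Emit:
move_arm:
  targets: "0 0 0 0;0 0 0 0;0 0 0 0;0 0 0 0;0 0 0 0;0 0 0 0;0 0 0 0;0 0 0 0;0 0 0 0"
  gripper: 47

```text
time_s: 14.13
tcp_pos: [0.4214, 0.0376, 0.0574]
ee_rot: [[0.968, -0.25, 0.001], [-0.25, -0.968, 0.001], [0.001, -0.001, -1.0]]
wrist_force: [-0.8, 1.8, 3.6]
gripper_width: 0.568
gripper_force: 29.9
```

```bash
python3 m.py
```

```text
14.1333 [0.4214 0.0376 0.0574] [-0.85  1.84  3.62] [0.635 0.183 0.002] 49.45584078454815 29.918188372976147
```

Emit:
move_arm:
  targets: "0 0 0.16 0;0 -0.36 0 0.8;0.2 -0.36 0 0.8;0.4 -0.36 0 0.8;0.4 -0.36 0 0.8;0.4 -0.39 0 0.76;0 0 0 0;0 0 0 0"

```text
time_s: 14.8
tcp_pos: [0.4548, -0.0092, 0.0604]
ee_rot: [[0.996, 0.089, -0.002], [0.089, -0.996, -0.001], [-0.003, 0.0, -1.0]]
wrist_force: [-0.0, -0.5, -2.4]
gripper_width: 0.574
gripper_force: 29.9
```

```bash
python3 m.py; python3 snap.py w5; python3 - <<'E'
from h import *
import pickle
s,c=pickle.load(open("w5.pkl","rb"));T=cam(c,s["tcp_pos"],s["ee_rot"])
# rail edges: row profile where lane x=+25 mm, z=.045
o=np.array([.531,-.0013]);u=np.array([.9957,.0924]);n=np.array([-.0924,.9957])
g=cv2.cvtColor(c["image"],cv2.COLOR_BGR2GRAY).astype(int)
for x in(.01,.03,.05):
    uv=proj(c,T,[[*(o+u*x+n*y),.045] for y in(.034,.028,-.028,-.034)]).round(1)
    r=int(uv[1,1]);
    if r<2: continue
    print(x,uv.tolist())
    for a in(uv[0,0],uv[3,0]): print(int(a)-12,g[r-1:r+2,int(a)-12:int(a)+13].mean(0).astype(int).tolist())
E
```

```text
14.8 [ 0.4548 -0.0092  0.0604] [-0.03 -0.53 -2.4 ] [0.038 0.033 0.032] 49.93857897921024 29.915382897597738
14.8 [ 0.4548 -0.0092  0.0604] [ 0.996  0.089 -0.003] 0.574006654933451 29.915382897597738 [-0.03 -0.53 -2.4 ]
0.01 [[198.4, 86.5], [209.0, 86.3], [308.3, 85.9], [318.9, 86.0]]
186 [181, 181, 181, 180, 179, 180, 180, 180, 179, 179, 179, 179, 178, 179, 178, 179, 178, 177, 175, 178, 176, 176, 160, 115, 85]
306 [112, 122, 160, 182, 187, 185, 186, 186, 185, 185, 184, 184, 171, 151, 143, 141, 140, 139, 140, 140, 141, 140, 140, 140, 141]
0.03 [[196.9, 48.9], [207.7, 48.7], [309.3, 48.3], [320.1, 48.4]]
184 [176, 175, 176, 177, 175, 176, 176, 175, 175, 177, 178, 176, 177, 182, 185, 185, 183, 187, 187, 187, 189, 187, 181, 119, 88]
308 [145, 182, 188, 187, 187, 188, 188, 188, 190, 188, 183, 171, 145, 140, 142, 143, 142, 142, 140, 140, 142, 140, 141, 142, 142]
0.05 [[195.4, 10.1], [206.5, 9.9], [310.2, 9.4], [321.2, 9.6]]
183 [178, 177, 178, 177, 177, 176, 178, 176, 178, 179, 177, 180, 184, 187, 188, 188, 188, 188, 190, 188, 188, 180, 145, 92, 84]
309 [165, 186, 189, 188, 189, 188, 189, 189, 190, 188, 182, 152, 140, 140, 140, 139, 140, 140, 140, 138, 138, 138, 140, 138, 138]
```

The rail edges agree with the estimate to under 1 mm (heading 5.8°). I'll insert bottle_mid.

Emit:
move_arm:
  targets: "0.5 0.05 0 0.14;0.5 0.05 0 0;0.5 0.05 0 0;0.5 0.05 0 0;0 0 0 0"

```text
time_s: 15.27
tcp_pos: [0.5074, -0.0026, 0.061]
ee_rot: [[0.994, 0.105, 0.002], [0.105, -0.994, 0.0], [0.002, 0.0, -1.0]]
wrist_force: [1.1, 0.5, -2.1]
gripper_width: 0.573
gripper_force: 29.9
```

Emit:
move_arm:
  targets: "0.5 0.05 0 0;0.5 0.05 0 0;0.45 0.05 0 0;0 0 0 0;0 0 -0.1 0;0 0 -0.04 0;0 0 0 0"

```text
time_s: 15.85
tcp_pos: [0.5405, 0.0003, 0.0576]
ee_rot: [[0.995, 0.105, -0.002], [0.105, -0.995, -0.0], [-0.002, -0.0, -1.0]]
wrist_force: [-1.5, 1.6, 0.1]
gripper_width: 0.57
gripper_force: 29.9
```

```bash
python3 m.py
```

```text
15.85 [5.405e-01 3.000e-04 5.760e-02] [-1.5   1.64  0.12] [0.357 0.423 0.013] 49.612494609499535 29.921105027315207
```

Emit:
move_arm:
  targets: "0 0 0 0;0 0 0 0;0 0 0 0;0 0 0 0;0 0 0 0;0 0 1 0;0 0 1 0;0 0 1 0;0 0 1 0;-0.6 -0.5 0.4 0"
  gripper: 76

```text
time_s: 16.68
tcp_pos: [0.5312, -0.0111, 0.1714]
ee_rot: [[0.994, 0.107, 0.009], [0.107, -0.994, 0.001], [0.009, 0.0, -1.0]]
wrist_force: [-0.2, -0.5, -0.0]
gripper_width: 0.872
gripper_force: 0.0
```

Emit:
move_arm:
  targets: "-0.4 -1 0 -0.6;-0.4 -1 0 -0.6;-0.4 -1 0 -0.6;-0.4 -1 0 -0.6;-0.4 -1 0 -0.6;-0.4 -1 0 -0.6;-0.4 -1 0 -0.6;-0.4 -1 0 -0.6;-0.4 -1 0 -0.6;-0.4 -1 0 -0.16"

```text
time_s: 17.52
tcp_pos: [0.4263, -0.2635, 0.1677]
ee_rot: [[0.928, -0.373, 0.0], [-0.373, -0.928, -0.0], [0.0, -0.0, -1.0]]
wrist_force: [-0.2, 0.0, -0.1]
gripper_width: 0.874
gripper_force: 0.0
```

Emit:
move_arm:
  targets: "-0.1 -1 0 0;0 0 0 0;0 0 0 0"

```text
time_s: 17.77
tcp_pos: [0.4241, -0.2882, 0.1673]
ee_rot: [[0.928, -0.374, -0.0], [-0.374, -0.928, 0.0], [-0.0, -0.0, -1.0]]
wrist_force: [0.2, -0.3, -0.8]
gripper_width: 0.873
gripper_force: 0.0
```

```bash
python3 snap.py w6; python3 - <<'E'
from h import *
import pickle
s,c=pickle.load(open("w6.pkl","rb"));T=cam(c,s["tcp_pos"],s["ee_rot"])
print(proj(c,T,[[.4234,-.2878,.12]]))
E
```

```text
17.7667 [ 0.4241 -0.2882  0.1673] [ 0.928 -0.374 -0.   ] 0.8727984832299844 0.0 [ 0.23 -0.34 -0.77]
[[261.00275183 215.40944317]]
```

Emit:
move_arm:
  targets: "0 0 -1 0;0 0 -1 0;0 0 -1 0;0 0 -1 0;0 0 -0.39 0;0 0 0 0;0 0 0 0"

```text
time_s: 18.4
tcp_pos: [0.4251, -0.2869, 0.0582]
ee_rot: [[0.929, -0.37, -0.0], [-0.37, -0.929, -0.0], [0.0, 0.0, -1.0]]
wrist_force: [0.3, 0.2, 0.2]
gripper_width: 0.873
gripper_force: 0.0
```

Emit:
move_arm:
  targets: "0 0 0 0;0 0 0 0;0 0 0 0;0 0 0 0;0 0 0 0;0 0 0 0;0 0 0 0;0 0 0 0;0 0 0 0"
  gripper: 47

```text
time_s: 19.15
tcp_pos: [0.4248, -0.2878, 0.0585]
ee_rot: [[0.929, -0.371, 0.001], [-0.371, -0.929, -0.001], [0.001, 0.001, -1.0]]
wrist_force: [-0.9, -2.0, 6.3]
gripper_width: 0.575
gripper_force: 29.9
```

```bash
python3 m.py
```

```text
19.15 [ 0.4248 -0.2878  0.0585] [-0.9  -2.    6.27] [-0.567  0.447 -0.017] 50.008721915507834 29.853661693632603
```

Emit:
move_arm:
  targets: "0 0 0.4 0;0 0.4 0.4 0;0.07 1 0 0.55;0.07 1 0 0.55;0.07 1 0 0.55;0.07 1 0 0.55;0.07 1 0 0.55;0.07 1 0 0.55;0.07 1 0 0.55;0.07 1 0 0.55"

```text
time_s: 19.98
tcp_pos: [0.4379, -0.0754, 0.0781]
ee_rot: [[1.0, 0.006, -0.0], [0.006, -1.0, 0.001], [-0.0, -0.001, -1.0]]
wrist_force: [0.3, 0.5, -2.6]
gripper_width: 0.575
gripper_force: 29.9
```

Emit:
move_arm:
  targets: "0.1 1 0 0.55;0.1 1 0 0.57;0 0.7 0 0;0 0 -0.34 0;0 0 -0.34 0;0 0 0 0;0 0 0 0"

```text
time_s: 20.57
tcp_pos: [0.4423, -0.0106, 0.06]
ee_rot: [[0.995, 0.1, -0.003], [0.1, -0.995, -0.001], [-0.003, 0.001, -1.0]]
wrist_force: [0.8, 0.1, -2.8]
gripper_width: 0.575
gripper_force: 29.9
```

```bash
cat > lane.py <<'E'
from h import *
s=sense();u=np.array([.9949,.1011]);n=np.array([-.1011,.9949])
d=s["tcp_pos"][:2]-[.531,-.0012];print("lane",(d@u).round(4),(d@n).round(4),"yaw",np.degrees(np.arctan2(s["ee_rot"][1,0],s["ee_rot"][0,0])).round(2),"z",s["tcp_pos"][2].round(4),s["wrist_force"].round(1),s["gripper_width"]*87,s["time_s"])
E
python3 lane.py
```

```text
lane -0.0892 -0.0004 yaw 5.74 z 0.06 [ 0.8  0.1 -2.8] 49.985351133463205 20.5667
```

Emit:
move_arm:
  targets: "0.5 0.05 0 0;0.5 0.05 0 0;0.5 0.05 0 0;0.4 0.04 0 0;0.3 0.03 0 0;0.3 0.03 0 0;0.3 0.03 0 0;0.3 0.03 0 0;0.3 0.03 0 0;0.3 0.03 0 0"

```text
time_s: 21.4
tcp_pos: [0.5367, -0.0004, 0.0606]
ee_rot: [[0.995, 0.101, -0.0], [0.101, -0.995, 0.0], [-0.0, -0.0, -1.0]]
wrist_force: [-0.9, 0.4, -2.5]
gripper_width: 0.57
gripper_force: 29.9
```

Emit:
move_arm:
  targets: "0.2 0.03 0 0;0 0 0 0;0 0 -0.08 0;0 0 0 0"

```text
time_s: 21.73
tcp_pos: [0.5412, 0.0004, 0.0587]
ee_rot: [[0.995, 0.101, 0.001], [0.101, -0.995, 0.0], [0.001, -0.0, -1.0]]
wrist_force: [-0.9, -0.2, -2.9]
gripper_width: 0.574
gripper_force: 29.9
```

```bash
python3 lane.py
```

```text
lane 0.0103 0.0005 yaw 5.81 z 0.0587 [-0.9 -0.2 -2.9] 49.946374174077164 21.7333
```

Emit:
move_arm:
  targets: "0 0 -0.05 0;0 0 0 0;0 0 0 0;0 0 0 0;0 0 0 0;0 0 0 0;0 0 0 0"
  gripper: 76

```text
time_s: 22.32
tcp_pos: [0.5411, 0.0002, 0.0577]
ee_rot: [[0.995, 0.101, 0.0], [0.101, -0.995, 0.0], [0.0, -0.0, -1.0]]
wrist_force: [-0.2, -0.0, 0.2]
gripper_width: 0.867
gripper_force: 0.0
```

Emit:
move_arm:
  targets: "0 0 1 0;0 0 1 0;0 0 1 0;0 0 1 0;-0.6 0.6 1 0;-0.6 0.9 1 -0.2;-0.7 1 1 -0.2;-0.7 1 0.7 -0.2;-0.7 1 0 -0.2;-0.7 1 0 -0.2"

```text
time_s: 23.15
tcp_pos: [0.4405, 0.139, 0.2517]
ee_rot: [[1.0, 0.013, 0.003], [0.013, -1.0, 0.002], [0.003, -0.002, -1.0]]
wrist_force: [-0.2, 0.2, 0.2]
gripper_width: 0.874
gripper_force: 0.0
```

Emit:
move_arm:
  targets: "-0.7 1 0 -0.16;-0.7 1 0 0;-0.7 1 0 0;-0.7 1 0 0;-0.4 1 0 0;0 0.3 0 0;0 0 0 0;0 0 0 0"

```text
time_s: 23.82
tcp_pos: [0.361, 0.27, 0.2499]
ee_rot: [[1.0, 0.001, -0.0], [0.001, -1.0, -0.001], [-0.0, 0.001, -1.0]]
wrist_force: [-1.0, -0.6, 0.3]
gripper_width: 0.877
gripper_force: 0.0
```

```bash
python3 snap.py w7; python3 - <<'E'
from h import *
import pickle
s,c=pickle.load(open("w7.pkl","rb"));T=cam(c,s["tcp_pos"],s["ee_rot"])
uv=proj(c,T,[[.4498,.279,.12]])[0];print(uv)
g=cv2.cvtColor(c["image"],cv2.COLOR_BGR2GRAY).astype(int);u,v=uv.astype(int)
cv2.setNumThreads(1)
print(g[max(v-48,0):v+49:4,u-48:u+49:4])
E
```

```text
23.8167 [0.361  0.27   0.2499] [ 1.     0.001 -0.   ] 0.8772115770397227 0.0 [-0.96 -0.63  0.33]
[250.96896179  96.07019571]
[[177 174 173 173 174 175 174 168 172 173 174 172 173 169 173 172 169 171
  170 171 169 169 168 166 165]
 [173 169 172 172 171 171 170 168 172 172 173 170 171 172 173 173 174 172
  174 175 172 172 174 172 173]
 [176 175 173 175 173 175 176 171 174 170 173 173 175 175 176 176 177 172
  173 176 174 175 173 174 173]
 [179 176 176 174 175 176 177 171 175 175 174 174 172 174 172 175 174 175
  175 171 173 172 171 170 171]
 [170 174 175 172 173 171 173 171 172 170 171 172 170 172 171 171 169 173
  171 171 171 171 172 170 169]
 [177 179 177 176 175 173 175 178 177 178 177 178 177 177 177 176 179 174
  176 178 174 176 175 172 175]
 [176 176 175 174 176 172 177 171 168 172 169 172 174 172 170 171 174 173
  172 169 167 169 166 166 169]
 [172 174 171 172 171 169 171 221 230 229 223 198 188 186 190 218 220 218
  179 170 171 166 160 169 172]
 [175 176 177 173 172 174 172 226 230 210 155 135 132 131 127 168 196 217
  184 131 129 132 131 130 130]
 [168 170 169 168 167 169 165 
[... 950 characters left out ...]
92 204 204 181 176 171 180 226 229 228
  124 126 127 127 125 125 139]
 [171 172 170 172 166 160 159 161 160 158 160 153 157 155 156 150 148 169
  165 161 163 163 167 164 165]
 [174 171 172 171 166 166 164 164 164 161 165 161 160 163 163 159 160 170
  173 167 171 170 166 170 168]
 [174 169 173 170 161 163 164 162 163 163 164 162 164 158 162 161 161 169
  169 169 170 173 170 171 170]
 [168 169 174 167 166 164 164 161 162 161 160 160 160 162 158 158 164 168
  168 166 164 167 164 167 164]
 [174 174 172 163 163 164 163 162 161 158 162 159 159 161 161 164 170 167
  167 168 168 169 167 170 169]
 [135 158 170 168 168 165 166 164 165 165 162 164 162 162 162 166 168 166
  170 171 169 170 167 171 171]]
```

```bash
python3 - <<'E'
from h import *
import pickle
s,c=pickle.load(open("w7.pkl","rb"));T=cam(c,s["tcp_pos"],s["ee_rot"])
g=cv2.GaussianBlur(cv2.cvtColor(c["image"],cv2.COLOR_BGR2GRAY),(3,3),0).astype(float);u,v=250,96
L=[(u-30+np.argmax(np.diff(g[r,u-30:u-12]))+.5,r) for r in range(v-16,v+24)]
q=onz(c,T,L,[.089]*len(L));
B=[(k,v+15+np.argmin(np.diff(g[v+15:v+35,k]))+.5) for k in range(u-18,u+22)]
p=onz(c,T,B,[.089]*len(B))
Tt=[(k,v-32+np.argmax(np.diff(g[v-32:v-14,k]))+.5) for k in range(u-18,u+18)]
t=onz(c,T,Tt,[.089]*len(Tt))
for n,a,i in(("left",q,0),("near",p,1),("far",t,1)):
    f=np.polyfit(a[:,i],a[:,1-i],1);r=a[:,1-i]-np.polyval(f,a[:,i]);k=abs(r)<.002;f=np.polyfit(a[k,i],a[k,1-i],1)
    print(n,np.degrees(np.arctan(f[0])).round(1)*(1 if i==0 else -1),"at",np.median(a[k],0).round(4),k.sum())
m=cv2.morphologyEx((abs(g-133)<9).astype(np.uint8),cv2.MORPH_OPEN,np.ones((7,7),np.uint8));m[:,u+25:]=0
_,l=cv2.connectedComponents(m);k=max(cv2.findContours((l==l[v,u]).astype(np.uint8),0,1)[0],key=cv2.contourArea)
e=onz(c,T,k.reshape(-1,2),[.12]*len(k));print(cv2.fitEllipse((e[:,:2]*1000).astype(np.float32)))
E
```

```text
left -3.5 at [0.4485 0.3043 0.089 ] 40
near -4.0 at [0.4251 0.2795 0.089 ] 40
far -3.4 at [0.4732 0.2813 0.089 ] 36
((450.0571594238281, 279.3282470703125), (29.332677841186523, 31.347578048706055), 53.1325569152832)
```

Emit:
move_arm:
  targets: "0.9 0.1 0 -0.36;0.9 0.1 0 -0.36;0.9 0.1 0 0;0.85 0.07 0 0;0 0 -0.7 0;0 0 -1 0;0 0 -1 0;0 0 -1 0;0 0 0 0;0 0 0 0"
  gripper: 80

```text
time_s: 24.7
tcp_pos: [0.45, 0.2778, 0.1569]
ee_rot: [[0.998, -0.064, -0.002], [-0.064, -0.998, -0.003], [-0.002, 0.003, -1.0]]
wrist_force: [0.0, 1.3, -0.1]
gripper_width: 0.917
gripper_force: 0.0
```

```bash
python3 m.py
```

```text
24.7 [0.45   0.2778 0.1569] [ 0.01  1.29 -0.07] [ 0.009 -0.032  0.028] 79.75709851622018 0.0
```

Emit:
move_arm:
  targets: "0 0 -1 0;0 0 -1 0;0 0 -1 0;0 0 -0.96 0;0 0 0 0;0 0 0 0"

```text
time_s: 25.2
tcp_pos: [0.4506, 0.2796, 0.0596]
ee_rot: [[0.998, -0.063, 0.001], [-0.063, -0.998, -0.0], [0.001, 0.0, -1.0]]
wrist_force: [0.2, 0.3, 0.9]
gripper_width: 0.919
gripper_force: 0.0
```

Emit:
move_arm:
  targets: "0 0 0 0;0 0 0 0;0 0 0 0;0 0 0 0;0 0 0 0;0 0 0 0;0 0 0 0;0 0 0 0;0 0 0 0;0 0 0 0"
  gripper: 47

```text
time_s: 26.03
tcp_pos: [0.4499, 0.2795, 0.059]
ee_rot: [[0.998, -0.062, 0.0], [-0.062, -0.998, 0.0], [0.0, -0.0, -1.0]]
wrist_force: [-0.7, -0.6, 5.5]
gripper_width: 0.568
gripper_force: 30.0
```

```bash
python3 m.py
```

```text
26.0333 [0.4499 0.2795 0.059 ] [-0.71 -0.64  5.48] [-0.227  0.33  -0.002] 49.37668413009776 29.986457959748805
```

Emit:
move_arm:
  targets: "0 0 0.2 0;0 -0.6 0 0;0 -1 0 0.2;0 -1 0 0.2;0 -1 0 0.2;0 -1 0 0.2;0 -1 0 0.2;0 -1 0 0.2;0 -1 0 0.2;0 -1 0 0.2"

```text
time_s: 26.87
tcp_pos: [0.4485, 0.0625, 0.063]
ee_rot: [[0.997, 0.077, -0.002], [0.077, -0.997, -0.0], [-0.002, 0.0, -1.0]]
wrist_force: [0.7, 0.6, -2.5]
gripper_width: 0.576
gripper_force: 30.0
```

Emit:
move_arm:
  targets: "-0.1 -1 0 0.28;-0.1 -1 0 0;-0.14 -1 0 0;0 0 0 0;0 0 0 0"

```text
time_s: 27.28
tcp_pos: [0.4399, -0.0121, 0.063]
ee_rot: [[0.995, 0.098, -0.002], [0.098, -0.995, -0.0], [-0.002, 0.0, -1.0]]
wrist_force: [0.5, 0.6, -2.8]
gripper_width: 0.572
gripper_force: 30.0
```

```bash
python3 lane.py
```

```text
lane -0.0917 -0.0017 yaw 5.63 z 0.063 [ 0.5  0.6 -2.8] 49.757036752434786 27.2833
```

Emit:
move_arm:
  targets: "0.5 0.12 -0.06 0;0.5 0.05 0 0;0.5 0.05 0 0;0.4 0.04 0 0;0.3 0.03 0 0;0.3 0.03 0 0;0.3 0.03 0 0;0.3 0.03 0 0;0.3 0.03 0 0;0.3 0.03 0 0"

```text
time_s: 28.12
tcp_pos: [0.5326, 0.0004, 0.0612]
ee_rot: [[0.995, 0.101, -0.003], [0.101, -0.995, -0.0], [-0.003, 0.0, -1.0]]
wrist_force: [-3.2, 0.2, -4.0]
gripper_width: 0.571
gripper_force: 30.0
```

```bash
python3 lane.py
```

```text
lane 0.0017 0.0014 yaw 5.79 z 0.0612 [-3.2  0.2 -4. ] 49.68525424601863 28.1167
```

Emit:
move_arm:
  targets: "0.2 0.02 0 0;0.15 0.02 0 0;0 0 0 0;0 0 -0.1 0;0 0 0 0"

```text
time_s: 28.53
tcp_pos: [0.5433, 0.0017, 0.0596]
ee_rot: [[0.995, 0.101, 0.002], [0.101, -0.995, 0.0], [0.002, -0.0, -1.0]]
wrist_force: [-0.8, 0.1, -2.3]
gripper_width: 0.574
gripper_force: 30.0
```

```bash
python3 lane.py
```

```text
lane 0.0125 0.0017 yaw 5.82 z 0.0596 [-0.8  0.1 -2.3] 49.92632845877315 28.5333
```

Emit:
move_arm:
  targets: "0 0 -0.05 0;0 0 0 0;0 0 0 0;0 0 0 0;0 0 0 0;0 0 0 0;0 0 0 0"
  gripper: 74

```text
time_s: 29.12
tcp_pos: [0.5427, 0.0015, 0.0585]
ee_rot: [[0.995, 0.101, 0.0], [0.101, -0.995, 0.0], [0.0, -0.0, -1.0]]
wrist_force: [-0.5, -1.2, -0.4]
gripper_width: 0.847
gripper_force: 0.0
```

Emit:
move_arm:
  targets: "0 0 1 0;0 0 1 0;0 0 1 0;0 0 1 0;-0.7 -0.07 0 0;-0.7 -0.07 0 0;-0.7 -0.07 0 0;-0.7 -0.07 0 0;0 0 0 0;0 0 0 0"

```text
time_s: 29.95
tcp_pos: [0.4723, -0.0056, 0.1588]
ee_rot: [[0.995, 0.102, 0.001], [0.102, -0.995, 0.0], [0.001, -0.0, -1.0]]
wrist_force: [0.9, -0.0, 0.2]
gripper_width: 0.851
gripper_force: 0.0
```

Emit:
move_arm:
  targets: "0 0 -1 0;0 0 -1 0;0 0 -1 0;0 0 0 0;0 0 0 0;0 0 0 0;0 0 0 0;0 0 0 0;0 0 0 0;0 0 0 0"
  gripper: 0

```text
time_s: 30.78
tcp_pos: [0.473, -0.0054, 0.0841]
ee_rot: [[0.995, 0.101, 0.002], [0.101, -0.995, 0.001], [0.002, -0.0, -1.0]]
wrist_force: [0.4, 0.8, 0.5]
gripper_width: 0.182
gripper_force: 0.0
```

Emit:
move_arm:
  targets: "0 0 0 0;0 0 0 0;0 0 0 0;0 0 0 0;0 0 0 0"

```text
time_s: 31.2
tcp_pos: [0.4725, -0.0055, 0.0833]
ee_rot: [[0.995, 0.101, -0.0], [0.101, -0.995, -0.0], [-0.0, 0.0, -1.0]]
wrist_force: [-0.5, 0.2, -0.2]
gripper_width: 0.004
gripper_force: 0.0
```

```bash
python3 lane.py
```

```text
lane -0.0587 0.0016 yaw 5.81 z 0.0833 [-0.5  0.2 -0.2] 0.3805751753985278 31.2
```

Emit:
move_arm:
  targets: "0.3 -0.03 -0.25 0;0.4 0.04 0 0;0.3 0.03 0 0;0.2 0.02 0 0;0.2 0.02 0 0;0.2 0.02 0 0;0.2 0.02 0 0;0.2 0.02 0 0;0 0 0 0"

```text
time_s: 31.95
tcp_pos: [0.5173, -0.0037, 0.0761]
ee_rot: [[0.995, 0.1, -0.013], [0.1, -0.995, -0.003], [-0.014, 0.002, -1.0]]
wrist_force: [-10.5, -2.0, 7.6]
gripper_width: 0.005
gripper_force: 5.1
```

```bash
python3 lane.py
```

```text
lane -0.0138 -0.0011 yaw 5.72 z 0.0761 [-10.5  -2.    7.6] 0.4378009988820766 31.95
```

```bash
python3 m.py; python3 - <<'E'
from h import *
s=sense();c=capture("wrist");T=cam(c,s["tcp_pos"],s["ee_rot"])
o=np.array([.531,-.0012]);u=np.array([.9949,.1011])
for x in(.02,.03,.07,.12):print(x,proj(c,T,[[*(o+u*x),.12]]).round().tolist())
g=cv2.cvtColor(c["image"],cv2.COLOR_BGR2GRAY).astype(int)
print(g[0:256:4,200:325:6])
E
```

```text
31.95 [ 0.5173 -0.0037  0.0761] [-10.54  -2.02   7.59] [-0.412  2.904 -0.004] 0.4378009988820766 5.090644732117653
0.02 [[258.0, 208.0]]
0.03 [[258.0, 184.0]]
0.07 [[258.0, 79.0]]
0.12 [[257.0, -71.0]]
[[189 192 191 ... 197 196 194]
 [193 194 196 ... 200 198 200]
 [197 195 195 ... 199 196 197]
 ...
 [ 49  52  44 ...  42  41  39]
 [ 51  50  50 ...  43  42  40]
 [ 57  56  59 ...  43  45  43]]
```

```bash
python3 - <<'E'
from h import *
np.set_printoptions(threshold=9**9,linewidth=200)
c=capture("wrist")
g=cv2.cvtColor(c["image"],cv2.COLOR_BGR2GRAY).astype(int)
print(g[0:240:5,170:350:8])
E
```

```text
[[188 189 189 188 189 192 191 193 197 198 195 198 198 198 197 196 198 197 195 194 198 200 198]
 [190 191 193 192 193 194 197 195 197 199 199 197 198 198 198 199 200 198 198 199 197 197 195]
 [192 192 193 195 193 194 196 195 194 197 196 198 197 200 197 200 200 197 198 198 197 194 197]
 [156 135 116 104 100  95  93  92  94  90  87  91  89  87  91  86  87  89  87  85  87  92  95]
 [ 84  84  82  82  83  82  87  83  83  88  89  87  87  88  87  86  84  87  82  84  86  84  86]
 [ 79 184 178 180 174 119 130 136 122 166 141 139 183 141 111 158 161 154 139 138 140 121  75]
 [ 78 130 185 181 177 215 232 181 157 185 183 180 180 142 111 197 200 220 139 134 136  70  77]
 [ 82  80 174 176 176 162 191 171 156 186 185 182 180 143 112 110 205 204 137 138  99  72  75]
 [ 79  80  80 176 177 161 190 101 155 185 184 192 181 139 109 113 159 203 137 134  72  78  76]
 [ 81  81  78 166 175 158 190 137 154 195 193 191 180 140 115 111 108 204 138  78  73  73  72]
 [ 81  80  81  81 147 157 158 137 153 195 190 191 191 150 110 103 100 205 137  73  74  75  79]
 [ 84  80  75  79 128 157 134 138 151 192 192 194 191 1
[... 2760 characters left out ...]
7 108 168 136 142 140 136 135 137]
 [182 183 181 180 178 142 105 108 106 108 103 105 108 104 106 106 198 140 136 139 139 137 136]
 [182 180 180 177 175 143 130 100 104 105 107 105 103 105 103 104 195 142 143 140 134 135 131]
 [179 175 173 174 175 149 189 103 103 104 103 101 105 102 103 116 192 133 137 138 136 135 133]
 [ 59  60  59  64  60  51  67  51  51  50 102 103 103 102  47  66  65  53  50  50  55  51  46]
 [ 41  38  36  39  35  43  42  40  38  35 101 102 102 104  43  41  42  35  36  40  35  41  39]
 [ 36  38  40  36  34  38  39  34  40  41 100 105 104  96  35  35  40  39  36  40  38  40  36]
 [ 33  36  27  37  37  36  34  41  33  44  45  69  28  47  40  36  36  35  34  37  35  30  37]]
```

The high push makes the tool ride up (7.6 N), so the bottles want to tip. I'll back off and push lower, where the gripper body still clears the cap, up to just short of the bar.

Emit:
move_arm:
  targets: "-0.4 -0.04 0 0;-0.5 -0.05 0 0;-0.3 -0.03 0 0;0 0 -0.4 0;0 0 -0.4 0;0 0 0 0;0 0 0 0"

```text
time_s: 32.63
tcp_pos: [0.4926, -0.005, 0.057]
ee_rot: [[0.995, 0.101, -0.0], [0.101, -0.995, -0.0], [-0.0, 0.0, -1.0]]
wrist_force: [0.5, -0.7, -0.9]
gripper_width: 0.001
gripper_force: 0.0
```

```bash
python3 lane.py
```

```text
lane -0.0386 0.0001 yaw 5.82 z 0.057 [ 0.5 -0.7 -0.9] 0.10889455525820262 32.6333
```

Emit:
move_arm:
  targets: "0.4 0.04 0 0;0.3 0.03 0 0;0.2 0.02 0 0;0.1 0.01 0 0;0.1 0.01 0 0;0.1 0.01 0 0;0 0 0 0"

```text
time_s: 33.22
tcp_pos: [0.5174, -0.0034, 0.0565]
ee_rot: [[0.995, 0.1, -0.013], [0.1, -0.995, -0.003], [-0.013, 0.001, -1.0]]
wrist_force: [-11.5, -0.2, 9.2]
gripper_width: 0.007
gripper_force: 5.9
```

```bash
python3 lane.py
```

```text
lane -0.0138 -0.0008 yaw 5.72 z 0.0565 [-11.5  -0.2   9.2] 0.6453776657277662 33.2167
```

Emit:
move_arm:
  targets: "0.1 0.01 0 0;0.1 0.01 0 0;0.1 0.01 0 0;0.1 0.01 0 0;0 0 0 0"

```text
time_s: 33.63
tcp_pos: [0.5252, -0.0032, 0.0564]
ee_rot: [[0.995, 0.099, -0.017], [0.099, -0.995, -0.004], [-0.017, 0.002, -1.0]]
wrist_force: [-15.7, -0.8, 12.5]
gripper_width: 0.006
gripper_force: 8.1
```

```bash
python3 lane.py
```

```text
lane -0.006 -0.0014 yaw 5.7 z 0.0564 [-15.7  -0.8  12.5] 0.5238566501260549 33.6333
```

Emit:
move_arm:
  targets: "0 0 0.06 0;0 0 0.06 0;0 0 0 0"

```text
time_s: 33.88
tcp_pos: [0.5291, -0.0019, 0.0586]
ee_rot: [[0.995, 0.099, -0.008], [0.099, -0.995, -0.001], [-0.008, 0.0, -1.0]]
wrist_force: [-5.0, -0.5, -3.4]
gripper_width: 0.005
gripper_force: 2.4
```

```bash
python3 lane.py
```

```text
lane -0.002 -0.0005 yaw 5.71 z 0.0586 [-5.  -0.5 -3.4] 0.44135909797154904 33.8833
```

Emit:
move_arm:
  targets: "0.1 0.01 0.04 0;0.1 0.01 0.04 0;0 0 0 0"

```text
time_s: 34.13
tcp_pos: [0.5363, -0.0009, 0.0611]
ee_rot: [[0.995, 0.1, -0.004], [0.1, -0.995, -0.001], [-0.004, 0.0, -1.0]]
wrist_force: [-5.5, -0.4, -2.1]
gripper_width: 0.004
gripper_force: 2.2
```

```bash
python3 lane.py
```

```text
lane 0.0053 -0.0003 yaw 5.76 z 0.0611 [-5.5 -0.4 -2.1] 0.3264641808615739 34.1333
```

Easing the tool up slightly while pushing freed it (5 N). I'll continue that way.

Emit:
move_arm:
  targets: "0.1 0.01 0.02 0;0.1 0.01 0.02 0;0.1 0.01 0.02 0;0.1 0.01 0.02 0;0 0 0 0"

```text
time_s: 34.55
tcp_pos: [0.5474, 0.0004, 0.0636]
ee_rot: [[0.995, 0.101, -0.001], [0.101, -0.995, -0.0], [-0.001, 0.0, -1.0]]
wrist_force: [-4.3, 0.1, -3.5]
gripper_width: 0.009
gripper_force: 2.0
```

```bash
python3 lane.py
```

```text
lane 0.0165 -0.0001 yaw 5.79 z 0.0636 [-4.3  0.1 -3.5] 0.8181923984772196 34.55
```

Emit:
move_arm:
  targets: "-0.3 -0.03 0 0;-0.3 -0.03 0 0;0 0 0.3 0;0 0 0.3 0;0 0 0 0;0 0 0 0"

```text
time_s: 35.05
tcp_pos: [0.5341, -0.0005, 0.0807]
ee_rot: [[0.995, 0.102, 0.004], [0.102, -0.995, 0.001], [0.004, -0.001, -1.0]]
wrist_force: [0.5, -0.6, 0.1]
gripper_width: 0.001
gripper_force: 0.0
```

```bash
python3 lane.py; python3 - <<'E'
from h import *
np.set_printoptions(threshold=9**9,linewidth=200)
s=sense();c=capture("wrist");T=cam(c,s["tcp_pos"],s["ee_rot"])
o=np.array([.531,-.0012]);u=np.array([.9949,.1011])
g=cv2.cvtColor(c["image"],cv2.COLOR_BGR2GRAY).astype(int)
for x in np.arange(.0,.09,.004):
    p=proj(c,T,[[*(o+u*x),.12]])[0].astype(int);q=proj(c,T,[[*(o+u*x),.093]])[0].astype(int)
    print(round(x,3),p[1],g[p[1],p[0]] if 0<=p[1]<384 else '', '|z.093',q[1],g[q[1],q[0]-35] if 0<=q[1]<384 else '')
E
```

```text
lane 0.0031 0.0004 yaw 5.83 z 0.0807 [ 0.5 -0.6  0.1] 0.12258377406687901 35.05
0.0 279 102 |z.093 254 58
0.004 272 84 |z.093 247 52
0.008 264 111 |z.093 240 35
0.012 256 76 |z.093 233 34
0.016 247 61 |z.093 226 39
0.02 239 97 |z.093 219 94
0.024 230 101 |z.093 212 92
0.028 222 174 |z.093 204 75
0.032 213 132 |z.093 197 186
0.036 204 107 |z.093 190 183
0.04 195 111 |z.093 182 140
0.044 186 140 |z.093 174 140
0.048 176 142 |z.093 166 145
0.052 167 137 |z.093 158 138
0.056 157 137 |z.093 150 141
0.06 147 186 |z.093 142 154
0.064 138 193 |z.093 134 222
0.068 128 192 |z.093 126 221
0.072 117 193 |z.093 118 243
0.076 107 195 |z.093 109 152
0.08 97 192 |z.093 101 236
0.084 86 182 |z.093 92 193
0.088 75 198 |z.093 83 148
```

Emit:
move_arm:
  targets: "0.25 0.03 -0.14 0;0.2 0.02 0 0;0.1 0.01 0 0;0.1 0.01 0.02 0;0.1 0.01 0.02 0;0 0 0 0"

```text
time_s: 35.6
tcp_pos: [0.5481, 0.0002, 0.0751]
ee_rot: [[0.995, 0.1, -0.009], [0.1, -0.995, -0.002], [-0.009, 0.001, -1.0]]
wrist_force: [-5.3, -0.8, 0.7]
gripper_width: 0.006
gripper_force: 2.9
```

```bash
python3 lane.py
```

```text
lane 0.0171 -0.0003 yaw 5.75 z 0.0751 [-5.3 -0.8  0.7] 0.5566432848340621 35.6
```

Emit:
move_arm:
  targets: "0.1 0.01 0.03 0;0.1 0.01 0.03 0;0 0 0 0"

```text
time_s: 35.85
tcp_pos: [0.552, 0.0005, 0.0757]
ee_rot: [[0.995, 0.1, -0.011], [0.1, -0.995, -0.002], [-0.011, 0.001, -1.0]]
wrist_force: [-6.2, -0.1, -2.2]
gripper_width: 0.005
gripper_force: 2.8
```

```bash
python3 lane.py
```

```text
lane 0.0211 -0.0004 yaw 5.72 z 0.0757 [-6.2 -0.1 -2.2] 0.4537177200709922 35.85
```

Emit:
move_arm:
  targets: "0.08 0.01 0.02 0;0.06 0.01 0.01 0;0 0 0 0"

```text
time_s: 36.1
tcp_pos: [0.5535, 0.0006, 0.0756]
ee_rot: [[0.995, 0.099, -0.016], [0.099, -0.995, -0.002], [-0.016, 0.001, -1.0]]
wrist_force: [-8.4, -0.8, -2.4]
gripper_width: 0.007
gripper_force: 4.0
```

```bash
python3 lane.py
```

```text
lane 0.0226 -0.0005 yaw 5.68 z 0.0756 [-8.4 -0.8 -2.4] 0.640886101669849 36.1
```

Emit:
move_arm:
  targets: "0.1 0.01 0.02 0;0.1 0.01 0.02 0;0 0 0 0"

```text
time_s: 36.35
tcp_pos: [0.5537, 0.0003, 0.0754]
ee_rot: [[0.995, 0.098, -0.027], [0.098, -0.995, -0.004], [-0.027, 0.001, -1.0]]
wrist_force: [-16.3, 0.4, 0.8]
gripper_width: 0.003
gripper_force: 8.0
```

```bash
python3 lane.py
```

```text
lane 0.0227 -0.0008 yaw 5.61 z 0.0754 [-16.3   0.4   0.8] 0.2886480899285414 36.35
```

Emit:
move_arm:
  targets: "0.1 0.01 0.02 0;0.1 0.01 0.02 0;0 0 0 0"

```text
time_s: 36.6
tcp_pos: [0.5538, 0.0001, 0.0755]
ee_rot: [[0.995, 0.097, -0.038], [0.097, -0.995, -0.005], [-0.038, 0.002, -0.999]]
wrist_force: [-24.0, 1.6, 6.2]
gripper_width: 0.003
gripper_force: 12.2
```

```bash
python3 lane.py
```

```text
lane 0.0228 -0.001 yaw 5.55 z 0.0755 [-24.    1.6   6.2] 0.2789938455900253 36.6
```

It's a hard stop: 24 N carried by the fingers with no more travel. I'll back off and verify.

Emit:
move_arm:
  targets: "-0.3 -0.03 0 0;-0.4 -0.04 0 0;-0.6 -0.06 0 0;-0.7 -0.07 0.5 0;-0.7 -0.07 1 0;-0.7 -0.07 1 0;-0.3 0 1 0;0 0 1 0;0 0 0 0;0 0 0 0"

```text
time_s: 37.43
tcp_pos: [0.479, -0.005, 0.1954]
ee_rot: [[0.995, 0.101, 0.006], [0.101, -0.995, 0.002], [0.007, -0.001, -1.0]]
wrist_force: [-0.7, 0.0, 0.3]
gripper_width: 0.007
gripper_force: 0.0
```

```bash
python3 snap.py w8; python3 - <<'E'
from h import *
import pickle
np.set_printoptions(threshold=9**9,linewidth=220)
s,c=pickle.load(open("w8.pkl","rb"));T=cam(c,s["tcp_pos"],s["ee_rot"])
o=np.array([.531,-.0012]);u=np.array([.9949,.1011])
for x,z in((0,.045),(.035,.088),(.06,.12),(.06,.13),(.06,.142),(.085,.088)):print(x,z,proj(c,T,[[*(o+u*x),z]]).round(1).tolist())
g=cv2.cvtColor(c["image"],cv2.COLOR_BGR2GRAY).astype(int)
p=proj(c,T,[[*(o+u*.06),.12]])[0].astype(int)
print(p);print("rows from",p[1]-50);print(g[p[1]-50:p[1]+60:2,p[0]-28:p[0]+29:4])
E
```

```text
37.4333 [ 0.479  -0.005   0.1954] [0.995 0.101 0.007] 0.006665074679012112 0.0 [-0.66  0.02  0.25]
0 0.045 [[262.1, 135.6]]
0.035 0.088 [[262.4, 97.3]]
0.06 0.12 [[262.6, 59.5]]
0.06 0.13 [[262.7, 56.8]]
0.06 0.142 [[262.8, 53.1]]
0.085 0.088 [[262.4, 35.6]]
[262  59]
rows from 9
[[188 186 188 187 187 190 189 189 187 189 188 190 192 191 191]
 [180 185 182 184 185 187 187 187 187 185 185 186 186 184 186]
 [104 105 101 101 101 103 100  92  93  93  93  95  93  95  97]
 [ 83  84  86  84  88  85  85  86  86  88  79  89  85  86  85]
 [107 216 198 195 197 119 134 136 140 141  70 151 142 146 157]
 [111 229 208 206 202 165 180 175 172 147 104 145 150 150 181]
 [111 234 193 148 144 162 178 175 177 145 141 145 149 152 192]
 [106 231 149 140 138 164 178 174 175 143 137 144 148 152 192]
 [ 90 178 171 137 139 165 185 184 175 144 140 146 149 180 191]
 [ 89 173 184 147 140 167 188 184 183 151 138 147 152 197 192]
 [ 86 172 185 179 141 169 191 186 186 152 144 146 183 197 190]
 [ 90 172 183 182 152 166 189 186 186 156 142 158 196 196 190]
 [ 90 167 170 172 174 171 190 183 185 155 158 187 182 185 180]

[... 1946 characters left out ...]
4 138]
 [215 233 234 233 211 186 182 175 170 165 209 235 234 232 136]
 [178 212 211 216 216 205 180 180 173 214 224 223 224 220 117]
 [149 144 154 154 149 152 151 145 135 152 153 156 157 151 109]
 [146 190 115 125 136 135 131 120 117 120 113 128 127 162 109]
 [138 102 107 103 107 106 103 107 108 108 107 104 104 104 119]
 [135 118 125 124 128 125 128 124 133 168 167 166 169 119 160]
 [138 118 128 124 124 127 125 129 165 170 171 169 169 141 162]
 [149 117 127 127 123 126 124 125 132 170 171 173 171 140 160]
 [152 116 124 131 126 129 124 126 125 169 169 168 166 144 162]
 [152 115 127 127 127 131 127 125 133 169 168 166 169 134 160]
 [152 108 128 125 127 127 123 127 133 171 170 169 171 135 162]]
```

Measured against the bar end, the row looks about 3 mm short of ideal, with about 1.5 mm uncertainty. To be sure it isn't just jammed, I'll push once more, a little firmer and with a slight upward ease.

Emit:
move_arm:
  targets: "0 0 -1 0;0 0 -1 0;0 0 -1 0;0 0 -1 0;0.3 0.03 -0.72 0;0.7 0.07 0 0;0.7 0.07 0 0;0.5 0.05 0 0;0.3 0.03 0 0;0.2 0.02 0 0"

```text
time_s: 38.32
tcp_pos: [0.545, 0.0011, 0.0739]
ee_rot: [[0.995, 0.101, -0.002], [0.101, -0.995, -0.001], [-0.002, 0.0, -1.0]]
wrist_force: [-0.3, -0.1, 0.5]
gripper_width: 0.003
gripper_force: 0.0
```

```bash
python3 lane.py
```

```text
lane 0.0142 0.0009 yaw 5.79 z 0.0739 [-0.3 -0.1  0.5] 0.24450785930891125 38.3167
```

Emit:
move_arm:
  targets: "0.12 0.01 0 0;0.1 0.01 0.02 0;0.1 0.01 0.02 0;0.1 0.01 0.03 0;0 0 0 0"

```text
time_s: 38.73
tcp_pos: [0.5532, 0.0019, 0.0763]
ee_rot: [[0.995, 0.1, -0.004], [0.1, -0.995, -0.0], [-0.004, 0.0, -1.0]]
wrist_force: [-3.6, -1.1, -1.6]
gripper_width: 0.005
gripper_force: 1.5
```

```bash
python3 lane.py
```

```text
lane 0.0224 0.0008 yaw 5.76 z 0.0763 [-3.6 -1.1 -1.6] 0.4069696011076587 38.7333
```

Emit:
move_arm:
  targets: "0.12 0.01 0.03 0;0.12 0.01 0.03 0;0.12 0.01 0.03 0;0 0 0 0"

```text
time_s: 39.07
tcp_pos: [0.5535, 0.0012, 0.0757]
ee_rot: [[0.995, 0.098, -0.024], [0.098, -0.995, -0.003], [-0.025, 0.001, -1.0]]
wrist_force: [-16.2, 0.7, 1.0]
gripper_width: 0.007
gripper_force: 8.1
```

```bash
python3 lane.py
```

```text
lane 0.0227 0.0001 yaw 5.63 z 0.0757 [-16.2   0.7   1. ] 0.6078236266477368 39.0667
```

Emit:
move_arm:
  targets: "0.12 0 0 0;0.12 0.03 0 0;0.12 0.02 0 0;0 0 0 0"

```text
time_s: 39.4
tcp_pos: [0.5537, 0.001, 0.0756]
ee_rot: [[0.994, 0.097, -0.044], [0.097, -0.995, -0.006], [-0.044, 0.002, -0.999]]
wrist_force: [-34.5, 2.7, 18.2]
gripper_width: 0.003
gripper_force: 17.4
```

```bash
python3 lane.py; python3 - <<'E'
from h import *
np.set_printoptions(threshold=9**9,linewidth=220)
c=capture("top");T=cam(c);u=np.array([.9949,.1011]);o=np.array([.5322,-.001]);n=np.array([-.1011,.9949])
g=cv2.cvtColor(c["image"],cv2.COLOR_BGR2GRAY).astype(int)
# profile along the lane at y=+-16 mm, height of body tops / follower top
for y in(.017,-.017):
    print(y,[(round(x*1000),int(cv2.getRectSubPix(g.astype(np.float32),(1,1),tuple(map(float,proj(c,T,[[*(o+u*x+n*y),.085]])[0])))[0,0])) for x in np.arange(.09,.23,.004)])
E
```

```text
lane 0.0228 -0.0001 yaw 5.57 z 0.0756 [-34.5   2.7  18.2] 0.23344098265145272 39.4
0.017 [(90, 86), (94, 82), (98, 71), (102, 64), (106, 61), (110, 61), (114, 63), (118, 65), (122, 66), (126, 68), (130, 70), (134, 69), (138, 67), (142, 66), (146, 65), (150, 65), (154, 65), (158, 65), (162, 65), (166, 65), (170, 65), (174, 64), (178, 63), (182, 61), (186, 60), (190, 58), (194, 59), (198, 61), (202, 59), (206, 74), (210, 100), (214, 110), (218, 112), (222, 117), (226, 120)]
-0.017 [(90, 76), (94, 72), (98, 65), (102, 62), (106, 57), (110, 57), (114, 59), (118, 60), (122, 62), (126, 63), (130, 65), (134, 64), (138, 66), (142, 65), (146, 65), (150, 65), (154, 65), (158, 66), (162, 65), (166, 65), (170, 64), (174, 63), (178, 61), (182, 58), (186, 56), (190, 56), (194, 61), (198, 63), (202, 63), (206, 78), (210, 102), (214, 111), (218, 113), (222, 113), (226, 114)]
```

Two pushes at different loads stop rigidly at the same 22.8 mm, so the follower is at its stop. I'll back off, check for contact and hand in.

Emit:
move_arm:
  targets: "-0.3 -0.03 0 0;-0.3 -0.03 0 0;-0.4 -0.04 0 0;-0.7 -0.07 0 0;-0.7 -0.07 0.5 0;-0.7 -0.07 1 0;-0.5 -0.05 1 0;0 0 1 0;0 0 1 0;0 0 0 0"

```text
time_s: 40.28
tcp_pos: [0.4878, -0.004, 0.1985]
ee_rot: [[0.995, 0.103, 0.016], [0.103, -0.995, 0.003], [0.016, -0.001, -1.0]]
wrist_force: [0.1, 0.8, 0.9]
gripper_width: 0.005
gripper_force: 0.0
```

Emit:
move_arm:
  targets: "0 0 0 0;0 0 0 0;0 0 0 0;0 0 0 0;0 0 0 0;0 0 0 0"

```text
time_s: 40.78
tcp_pos: [0.4831, -0.0048, 0.1911]
ee_rot: [[0.995, 0.101, -0.001], [0.101, -0.995, -0.0], [-0.001, 0.0, -1.0]]
wrist_force: [-0.4, 0.0, -0.5]
gripper_width: 0.004
gripper_force: 0.0
```

```bash
python3 lane.py; python3 - <<'E'
from h import *
s=sense();c=capture("wrist");T=cam(c,s["tcp_pos"],s["ee_rot"])
o=np.array([.531,-.0012]);u=np.array([.9949,.1011]);n=np.array([-.1011,.9949])
g=cv2.GaussianBlur(cv2.cvtColor(c["image"],cv2.COLOR_BGR2GRAY),(3,3),0).astype(int)
x=np.arange(.015,.06,.0005)
for y in(.02,-.02):
    v=np.array([g[tuple(proj(c,T,[[*(o+u*a+n*y),.088]])[0].round().astype(int)[::-1])] for a in x]);print("rear edge",y,x[np.argmax(np.diff(v,n=1))])
print(finish_job())
E
```

```text
lane -0.048 0.0012 yaw 5.81 z 0.1911 [-0.4  0.  -0.5] 0.3783552147264757 40.7833
rear edge 0.02 0.032500000000000015
rear edge -0.02 0.032500000000000015
the job is handed in; nothing more can be done
None
```

The job is handed in (no verdict came back): the fallen bottle was stood up and released, and all three bottles are in the lane and pushed to a hard stop at the same point twice, but the row measured about 3 mm short of ideal, so I infer rather than saw that the backing plate is fully back.

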